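Gauge the rebushed axle block

TASK

Check the bore of the brass bush in the green pillow block with the double-ended plug gauge from the stand: slide the go end (long plug, green collar) in from either side until its collar is flush against the bush, and draw it out again. Then show that the no-go end (short plug, red collar) is refused: hold its tip squarely against the mouth of the bore at either side with a steady push of about 10 N for a good second. Lay the gauge back in its stand and let go; handle it gently (never push the gauge on the block with more than 25 N) and leave everything else on the bench where it is.

Things in the scene. Friction and masses are not known exactly. Their poses are not given: they have to be found in the camera images.
- gauge: Double-ended plug gauge, 122 mm long, 0.2 kg, loose, level in its stand. Origin: on its long axis, middle of the handle; its y runs along it to the go end. Aluminium handle of 18 x 18 mm square section, y -34 to 34 mm (flats face up, down and sideways), between collars 26 mm across, 4 mm thick: green at the go end, red at the no-go end.
- go_tip (a point): Centre of the go end's flat tip, on the gauge's axis at y = 68 mm; axes as the gauge's. Go end: the long steel plug, 19 mm across, 30 mm long from the green collar to the tip, the last 2 mm bevelled at 45 degrees to 15 mm across.
- go_collar (a point): Centre of the green collar's outer face, on the gauge's axis at y = 38 mm.
- nogo_tip (a point): Centre of the no-go end's flat, unbevelled tip, on the gauge's axis at y = -54 mm. No-go end: the short steel plug, 23 mm across, 16 mm long from the red collar to the tip.
- block: Green pillow block on a plywood board of 130 x 75 x 18 mm, fixed, hard. Origin under the middle of the board, z up. Round housing 46 mm across, 30 mm long, its axis level, along the block's y, 70 mm above the table; it holds a brass bush 40 mm long with flat flange faces, 37 mm across, at y = -20 and +20 mm.
- bore_centre (a point): Point on the housing's axis midway between the flange faces; axes as the block's. The bush's through bore, 20 mm across, sharp rims, open at both faces, is parallel to this axis but 4 mm off it (eccentric bush), to any side, up or down; the direction changes from run to run, is the same at both faces and is not measured: see or feel it. The bush does not turn.
- stand: Fixed wooden gauge stand, base 75 x 125 x 14 mm, origin under its middle, z up. Two 8 mm cheeks with 90 degree V notches at y = +47 and -47 mm cradle the plugs outside the collars (5 mm end play each way). The gauge rests with its axis along the stand's y, 55 mm above the table, its middle over the stand's, go end to +y at the start; either way round will do. Space under the handle is free down to the base.
- spare_bush: spare brass bush standing on end, 35 mm across, 30 mm tall, loose bystander, origin in the middle of its underside
- wrench: steel wrench lying flat, loose bystander, origin on the tool, on the table; it lies along its own x
- screwdriver: screwdriver lying flat, loose bystander, origin on the tool, on the table; it lies along its own x
- oil: blue oil bottle, 56 mm across, 150 mm tall, loose bystander, origin in the middle of its underside
- jar: glass jar, 72 mm across, 85 mm tall, loose bystander, origin in the middle of its underside
- offcut: wood offcut 130 x 45 x 22 mm, loose bystander, origin in the middle of its underside
- pin: dark steel axle pin standing on its head, 26 mm across, 77 mm tall, loose bystander, origin in the middle of its underside
Mind the look-alikes: they are no part of the job. There is more than one size of the gauge; the job needs the larger. Leave any blue look-alike of the block alone.

How it is judged:
By the outcome, as a careful person would: the job done as asked, in the order asked, and still so for the second after the job is handed in, with the robot touching nothing.
It also fails if it takes over 72 s, if anything falls off the work surface, if the arm or the gripper's body presses on something with over 40 N, if the wrist force passes 120 N, or if a joint passes its speed limit or range.

ROBOT

A 6-joint arm with a two-finger parallel gripper is mounted at the origin on the work surface. World frame = base frame: x ahead of the robot, y to its left, z up, the work surface at z = 0. Lengths are in mm, angles in rad, forces in N, time in s.
With the tool pointing down it reaches from about 300 to 775 mm from the base axis. Payload 14.6 kg.
Tool frame: the origin (TCP) lies between the finger pads; the fingertips stand 8 mm ahead of it and the grasp point (between the pads) lies 11 mm behind it; x points along the fingers, y is the direction in which the jaws open and shut, and the axes are right-handed (so a half turn about x gives the same grasp; the last joint's range is limited). The gripper opens to 94 mm and grips with 3 to 60 N. Pads are 16 mm wide; open, the fingers measure 119 mm over their backs; the gripper's body (75 mm by 177 mm) begins 78 mm behind the grasp point.
Start: joints at [1.269, 0.3, 1.521, -0, 1.321, -0.067], TCP at [127.955, 534.899, 213.446] pointing down, gripper open.
Joint ranges: [-3.03, 3.03], [-0.79, 2.21], [0.23, 2.52], [-1.04, 4.18], [0, 3.07], [-2.55, 2.55]. Speed limits (rad/s): [2.22, 2.22, 2.57, 3.14, 3.14, 3.14].

INTERFACE

Orientations are given as [roll, pitch, yaw] about the fixed x, y, z axes, in that order (R = Rz(yaw) Ry(pitch) Rx(roll)).
In Python, from cell import telemetry, camera, calibration, order gives the robot as it stands.
- The arm moves only by the shell command python3 -m handwheel 'ROWS' [FORCE]. ROWS is JSON, a list of rows, each a list of 7 numbers: the turn, a rotation vector about the tool's x, y, z as a fraction of full scale, then the shift along the tool's x, y, z as a fraction of full scale, then the opening, from 0 (shut) to 1 (fully open). A call has 1 to 12 rows; each row is the pose to reach, as a shift and turn from the pose measured when the call began, along the tool's axes at that moment, turning the shorter way round; what a row does not reach only later rows make up. Full scale, the value 1, is 300 mm for a shift and pi rad for a turn. A row lasts 1/8 s, in which the tool goes at most 62.5 mm and 10.7 degrees, less where a joint would pass 70% of its speed; a pose out of reach is approached as far as the arm can. A call with a number of a shift or a turn outside -1 to 1 is refused whole. A call with a gripper value outside its range is refused whole. The fingers move at their own pace and stop on an object; FORCE is the grip in N (left out, the last holds). Time passes only in rows, so rows that repeat a pose let the fingers close. It gives the time, the measured TCP pose, the force and the opening at its end, in the units of the state.
- telemetry.read_state(): the state, without advancing time (a new reading comes with each control period).
- camera(name): name is "side" or "top"; returns the picture (420x560x3 uint8, red, green, blue); there is no depth.
- calibration(name): a dict with "fov_y" (degrees; the focal length in pixels is half the picture's height over the tangent of half this angle, whatever the lens; pixels are square), "cx", "cy" (the principal point, pixels), "position" and "attitude" of the camera in the world. Camera axes: x right, y down, z forward; pixel columns grow to the right and rows downward; lengths in mm; the calibration is good to about 2 mm. A picture is of the moment at which its call begins. calibration takes no time and is no camera call.
- order.sign_off(): hands the job in, once; it reports no verdict.
The state is a dict: "clock": time; "joints": joint angles; "qd": joint speeds; "effort": joint torques, N m; "eef_pos": TCP position; "eef_rot": TCP orientation; "wrist_force": force on the tool from outside, world axes, zero at the start; "moment": the same for the moment, N m; "finger_gap": finger opening in mm.
Only numpy, scipy, OpenCV 4.12 (cv2) and the standard library are available. Lean on these libraries where they do the work, as an engineer would, in place of code of your own. Each camera call takes 0.05 s, during which the arm holds its last target.

## Working session

There is one attempt and no reset: what is moved stays moved. The work goes in short steps, Python scripts to look and compute and a shell command to move; the robot and the scene stay as the last step left them, time stands still between calls to the robot, and variables do not carry over. Pictures are saved under pics/ and viewed, and the job is handed in when it is done.

```bash
ls; mkdir -p pics; python3 - <<'E'
from cell import telemetry,camera,calibration
import cv2
s=telemetry.read_state()
print(s)
for n in("side","top"):
    print(n,calibration(n))
    cv2.imwrite(f"pics/{n}0.png",camera(n)[:,:,::-1])
E
```

```text
pics
{'clock': 0.0, 'joints': array([ 1.26940846e+00,  3.00459127e-01,  1.52157266e+00, -7.93770070e-06,
        1.32068516e+00, -6.65967686e-02]), 'qd': array([-1.34188018e-04, -2.70922279e-04,  1.06366216e-03,  9.97135717e-04,
       -5.84740950e-05, -1.42139874e-04]), 'effort': array([ 7.55366855e-04, -5.31810880e+01, -3.52726257e+01,  7.07967393e-02,
        2.44877703e-02, -1.04334961e-04]), 'eef_pos': array([127.88163491, 534.67289126, 212.89645061]), 'eef_rot': array([-1.63055467,  1.56967201, -1.86534381]), 'wrist_force': array([-0.30858504,  0.91626559,  0.09227898]), 'moment': array([ 0.01199316, -0.00316838, -0.0574615 ]), 'finger_gap': 93.98479380975928}
side {'fov_y': 57.2507822881996, 'cx': 284.11068800606387, 'cy': 209.11190448898014, 'position': array([  24.84480203, -677.65636564,  670.28177692]), 'attitude': array([-2.18712069,  0.01440758, -0.66077058])}
top {'fov_y': 50.916066739511166, 'cx': 287.2898033903423, 'cy': 212.6167052991159, 'position': array([ 279.88584672,   -5.87040936, 1240.89022546]), 'attitude': array([-2.92371738e+00, -6.02126131e-04, -1.53312747e+00])}
```

View pics/side0.png

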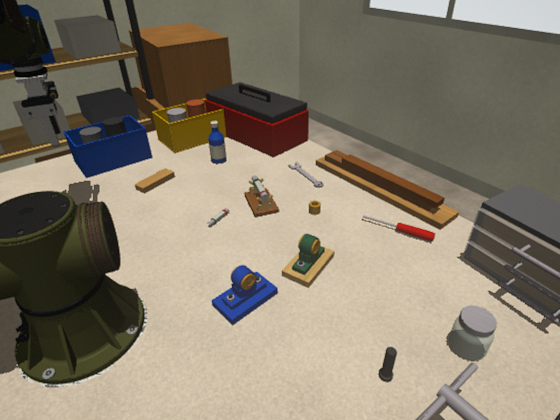

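View pics/top0.png

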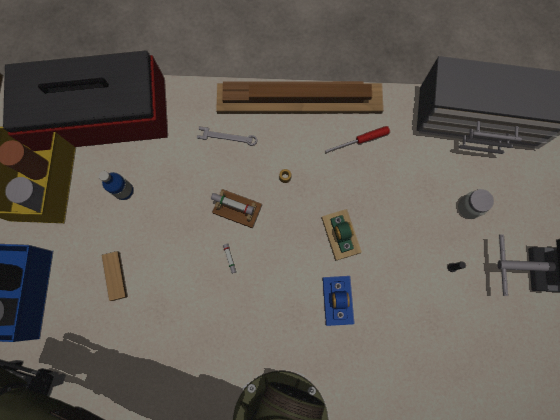

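```bash
cat > h.py <<'E'
import numpy as np,cv2
from scipy.spatial.transform import Rotation as Rn
from cell import telemetry,camera,calibration
C={n:calibration(n) for n in("side","top")}
def K(n):
    f=210/np.tan(np.radians(C[n]['fov_y']/2)); return f,C[n]['cx'],C[n]['cy']
def Rc(n): return Rn.from_euler('xyz',C[n]['attitude']).as_matrix()
def proj(n,P):
    P=np.atleast_2d(P); f,cx,cy=K(n); q=(P-C[n]['position'])@Rc(n)
    return np.c_[cx+f*q[:,0]/q[:,2],cy+f*q[:,1]/q[:,2]]
def ray(n,uv):
    f,cx,cy=K(n); d=Rc(n)@np.array([(uv[0]-cx)/f,(uv[1]-cy)/f,1.]); return C[n]['position'],d/np.linalg.norm(d)
def onz(n,uv,z):
    p,d=ray(n,uv); return p+d*(z-p[2])/d[2]
def tri(a,b): # a: top uv, b: side uv
    p1,d1=ray('top',a);p2,d2=ray('side',b)
    A=np.c_[d1,-d2]; t=np.linalg.lstsq(A,p2-p1,rcond=None)[0]
    x,y=p1+t[0]*d1,p2+t[1]*d2
    return (x+y)/2,np.linalg.norm(x-y)
def crop(src,out,x0,x1,y0,y1,k):
    im=cv2.imread(src)[y0:y1,x0:x1]
    cv2.imwrite(out,cv2.resize(im,None,fx=k,fy=k,interpolation=cv2.INTER_CUBIC))
E
python3 - <<'E'
from h import *
crop('pics/top0.png','pics/t_st.png',200,275,180,280,6)
crop('pics/top0.png','pics/t_bl.png',310,370,200,270,8)
crop('pics/side0.png','pics/s_st.png',200,340,165,235,5)
crop('pics/side0.png','pics/s_bl.png',275,345,225,290,8)
print(onz('top',(237,208),0),onz('side',(262,203),0))
print(onz('top',(341,235),0),onz('side',(309,263),0))
E
```

```text
[562.59573123 149.36341862   0.        ] [564.98414817 144.18895196   0.        ]
[ 494.94503077 -151.66683218    0.        ] [ 502.82259157 -148.96076229    0.        ]
```

```bash
python3 - <<'E'
import cv2,numpy as np
a=cv2.imread('pics/t_st.png');b=cv2.imread('pics/t_bl.png')
h=max(a.shape[0],b.shape[0])
p=lambda i:cv2.copyMakeBorder(i,0,h-i.shape[0],0,10,0)
cv2.imwrite('pics/t_both.png',cv2.resize(np.hstack([p(a),p(b)]),(780,int(h*780/(a.shape[1]+b.shape[1]+20)))))
E
```

```text
(no output)
```

View pics/t_st.png

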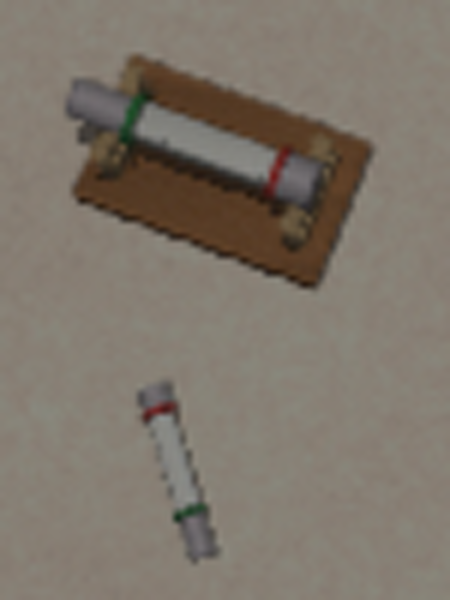

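View pics/t_bl.png

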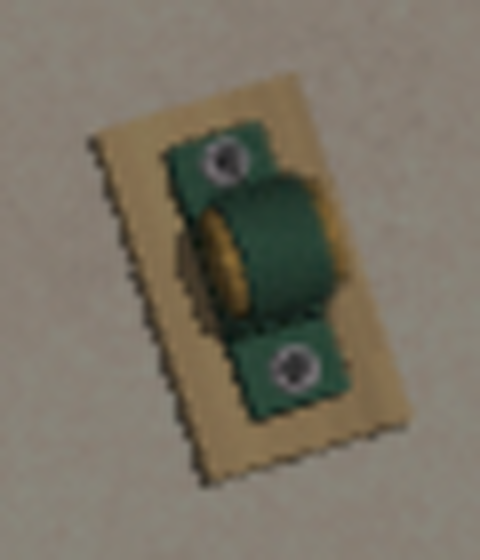

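View pics/s_st.png

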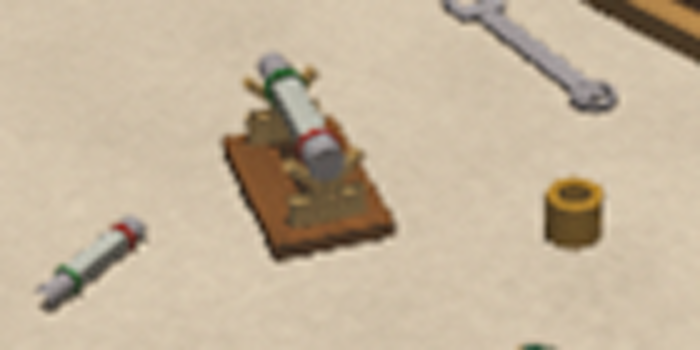

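View pics/s_bl.png

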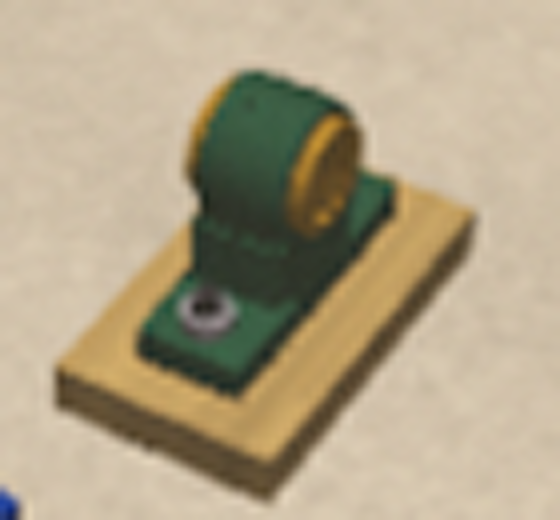

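```bash
cat >> h.py <<'E'
from scipy.optimize import least_squares
def unc(pts,x0,y0,k): return [(x0+(u+.5)/k-.5,y0+(v+.5)/k-.5) for u,v in pts]
def rect(x,y,yaw,lx,ly,z):
    c,s=np.cos(yaw),np.sin(yaw)
    return np.array([[x+c*a-s*b,y+s*a+c*b,z] for a,b in((lx,ly),(lx,-ly),(-lx,-ly),(-lx,ly))])
E
cat > fit1.py <<'E'
from h import *
# block: corners order (+x+y),(+x-y),(-x-y),(-x+y); block x ~ world +x, y~ +y
bt=unc([(101,134),(297,73),(411,424),(208,474)],310,200,8)   # top: TL=+x+y, TR=+x-y, BR=-x-y, BL=-x+y
bs=unc([(57,370),(270,462),(475,213)],275,225,8)
bsb=unc([(57,402),(268,498),(473,243)],275,225,8)
def fb(p,full=False):
    x,y,w=p[:3]; R=rect(x,y,w,65,37.5,18); B=rect(x,y,w,65,37.5,0)
    t=proj('top',R)-bt + p[3:5]
    # side: left = -x+y , bottom=-x-y, right=+x-y
    i=[3,2,1]
    s=proj('side',R[i])-bs+p[5:7]; sb=proj('side',B[i])-bsb+p[5:7]
    r=np.r_[t.ravel(),s.ravel(),sb.ravel()]
    return r if full else np.r_[r,p[3:]*0.5]
o=least_squares(fb,[497,-150,.33,0,0,0,0]); print(o.x,np.round(fb(o.x,True),2))
st=unc([(135,57),(372,147),(317,286),(75,195)],200,180,6) # TL(+x+y) TR(+x-y) BR BL
ss=unc([(225,138),(277,245),(393,225)],200,165,5)
ssb=unc([(277,258),(393,232)],200,165,5)
def fs(p,full=False):
    x,y,w=p[:3]; R=rect(x,y,w,37.5,62.5,14);B=rect(x,y,w,37.5,62.5,0)
    r=np.r_[(proj('top',R)-st+p[3:5]).ravel(),(proj('side',R[[3,2,1]])-ss+p[5:7]).ravel(),(proj('side',B[[2,1]])-ssb+p[5:7]).ravel()]
    return r if full else np.r_[r,p[3:]*0.5]
o2=least_squares(fs,[560,150,-.33,0,0,0,0]); print(o2.x,np.round(fs(o2.x,True),2))
E
python3 fit1.py
```

```text
[ 4.96821145e+02 -1.51787790e+02  3.27931037e-01 -4.95450960e-01
  5.39732983e-01  4.57558051e-01  5.48457703e-01] [-0.58 -0.43  0.03 -0.18  0.46 -0.49  0.22  0.96 -0.35 -1.05 -0.04 -0.27
  0.3  -0.66 -0.21  0.32  0.05  0.66  0.13  0.87]
[ 5.61625451e+02  1.47504326e+02 -3.31168120e-01 -8.63549111e-02
  7.32997334e-01  5.89985711e-01  5.08779976e-01] [-0.12 -0.52  0.61 -0.34 -0.08  0.53 -0.39  0.14 -0.57 -0.59 -0.61 -0.27
  0.62 -1.34 -0.32  0.99  0.73  1.09]
```

```bash
cat >> fit1.py <<'E'
def fj(p):
    return np.r_[fb(np.r_[p[:3],p[6:]],True),fs(np.r_[p[3:6],p[6:]],True),p[6:]*.3]
oj=least_squares(fj,np.r_[o.x[:3],o2.x],loss='soft_l1',f_scale=.5); print(np.round(oj.x,3))
np.save('fit.npy',oj.x)
E
python3 fit1.py
cat > ov.py <<'E'
from h import *
def overlay(n,src,out,x0,x1,y0,y1,k,segs,off):
    im=cv2.resize(cv2.imread(src)[y0:y1,x0:x1],None,fx=k,fy=k,interpolation=cv2.INTER_CUBIC)
    im=cv2.convertScaleAbs(im,alpha=1.5)
    for P,col in segs:
        q=(proj(n,P)+off-[x0,y0]+.5)*k-.5
        cv2.polylines(im,[np.round(q*16).astype(np.int32)],False,col,1,cv2.LINE_AA,4)
    cv2.imwrite(out,im)
def circ(c,ax,r,m=60):
    ax=np.array(ax)/np.linalg.norm(ax); h=np.cross([0,0,1],ax); h/=np.linalg.norm(h); v=np.cross(ax,h)
    t=np.linspace(0,2*np.pi,m)[:,None]
    return np.array(c)+r*(np.cos(t)*h+np.sin(t)*v)
def blocksegs(x,y,w,bore=None):
    R=rect(x,y,w,65,37.5,18);B=rect(x,y,w,65,37.5,0)
    ax=np.array([-np.sin(w),np.cos(w),0]);c=np.array([x,y,70.])
    S=[(np.r_[R,R[:1]],(0,0,255)),(np.r_[B,B[:1]],(0,0,255))]
    for s in(-20,20): S.append((circ(c+s*ax,ax,18.5),(255,0,255)))
    for s in(-15,15): S.append((circ(c+s*ax,ax,23),(255,255,0)))
    if bore is not None:
        h=np.array([np.cos(w),np.sin(w),0])
        for s in(-20,20): S.append((circ(c+s*ax+4*(np.cos(bore)*h+np.sin(bore)*np.array([0,0,1])),ax,10),(255,255,255)))
    return S
def standsegs(x,y,w):
    R=rect(x,y,w,37.5,62.5,14);B=rect(x,y,w,37.5,62.5,0)
    S=[(np.r_[R,R[:1]],(0,0,255)),(np.r_[B,B[:1]],(0,0,255))]
    return S+gaugesegs([x,y,55],w)
def gaugesegs(c,w,s=1):
    ax=np.array([-np.sin(w),np.cos(w),0])*s; c=np.array(c,float)
    S=[]
    for yy,r,col in((68,7.5,(255,255,0)),(66,9.5,(255,255,0)),(38,13,(0,255,0)),(34,13,(0,255,0)),(-34,13,(0,0,255)),(-38,13,(0,0,255)),(-54,11.5,(255,0,255))):
        S.append((circ(c+yy*ax,ax,r),col))
    return S
E
python3 - <<'E'
from ov import *
p=np.load('fit.npy')
overlay('top','pics/top0.png','pics/o1.png',310,370,200,270,8,blocksegs(*p[:3]),-p[6:8])
overlay('side','pics/side0.png','pics/o2.png',275,345,225,290,8,blocksegs(*p[:3]),-p[8:10])
overlay('top','pics/top0.png','pics/o3.png',200,270,180,235,8,standsegs(*p[3:6]),-p[6:8])
overlay('side','pics/side0.png','pics/o4.png',240,285,165,222,10,standsegs(*p[3:6]),-p[8:10])
E
```

```text
[ 4.96821145e+02 -1.51787790e+02  3.27931037e-01 -4.95450960e-01
  5.39732983e-01  4.57558051e-01  5.48457703e-01] [-0.58 -0.43  0.03 -0.18  0.46 -0.49  0.22  0.96 -0.35 -1.05 -0.04 -0.27
  0.3  -0.66 -0.21  0.32  0.05  0.66  0.13  0.87]
[ 5.61625451e+02  1.47504326e+02 -3.31168120e-01 -8.63549111e-02
  7.32997334e-01  5.89985711e-01  5.08779976e-01] [-0.12 -0.52  0.61 -0.34 -0.08  0.53 -0.39  0.14 -0.57 -0.59 -0.61 -0.27
  0.62 -1.34 -0.32  0.99  0.73  1.09]
[ 4.98467e+02 -1.50665e+02  3.27000e-01  5.63360e+02  1.47559e+02
 -3.32000e-01 -1.16000e-01  1.33000e+00  2.71000e-01  9.84000e-01]
```

View pics/o1.png

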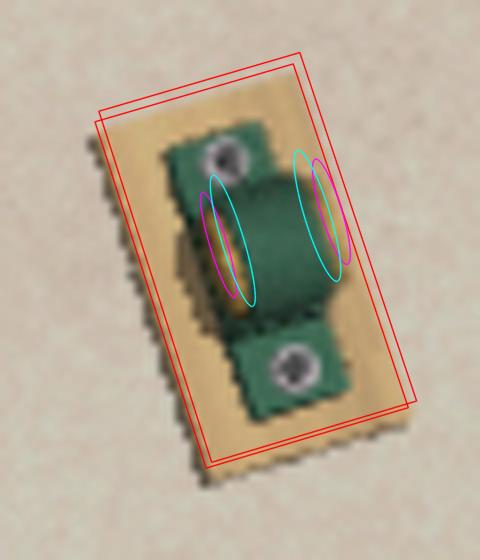

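View pics/o2.png

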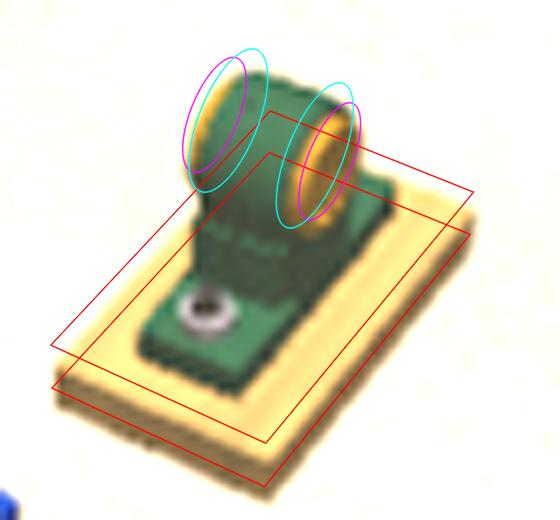

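View pics/o3.png

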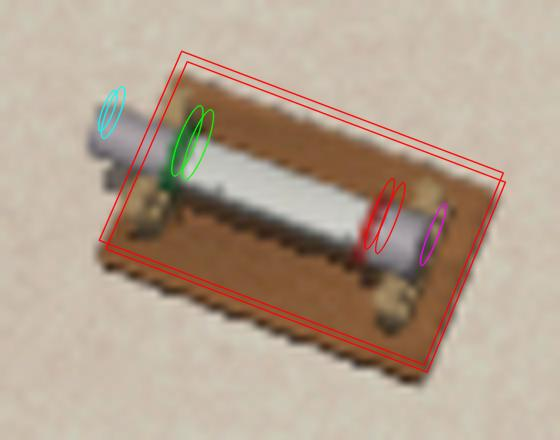

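View pics/o4.png

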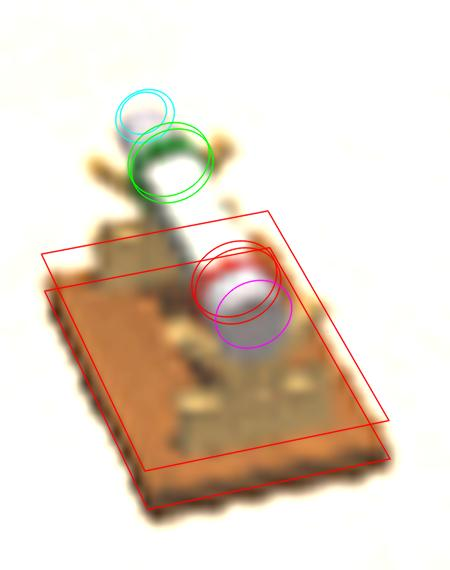

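```bash
cat > show.py <<'E'
from ov import *
import sys
def trip():
    p=np.load('fit.npy')
    overlay('top','pics/top0.png','pics/o1.png',310,370,200,270,8,blocksegs(*p[:3]),p[6:8])
    overlay('side','pics/side0.png','pics/o2.png',275,345,225,290,8,blocksegs(*p[:3]),p[8:10])
    overlay('top','pics/top0.png','pics/o3.png',200,270,180,235,8,standsegs(*p[3:6]),p[6:8])
    overlay('side','pics/side0.png','pics/o4.png',240,285,165,222,9,standsegs(*p[3:6]),p[8:10])
    ims=[cv2.imread(f'pics/o{i}.png') for i in(1,2,3,4)]
    a=np.hstack([cv2.resize(i,(400,int(i.shape[0]*400/i.shape[1]))) [:300] if 0 else i for i in ims[:0]]) if 0 else None
trip()
E
python3 show.py
```

```text
(no output)
```

View pics/o1.png

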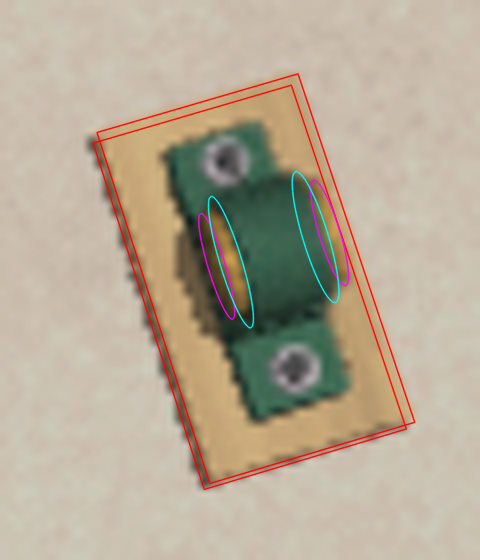

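View pics/o2.png

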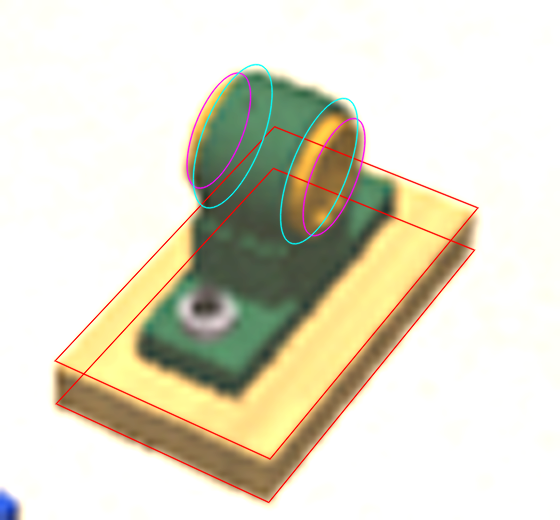

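View pics/o3.png

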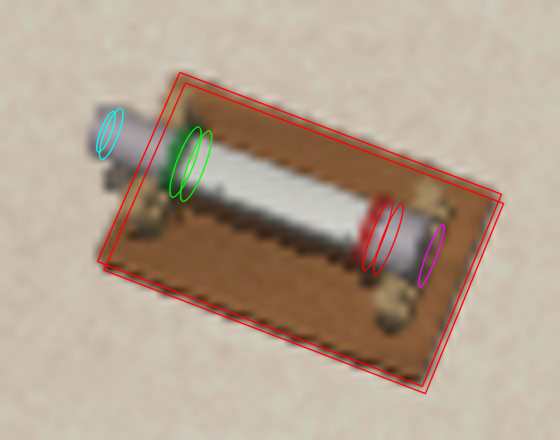

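View pics/o4.png

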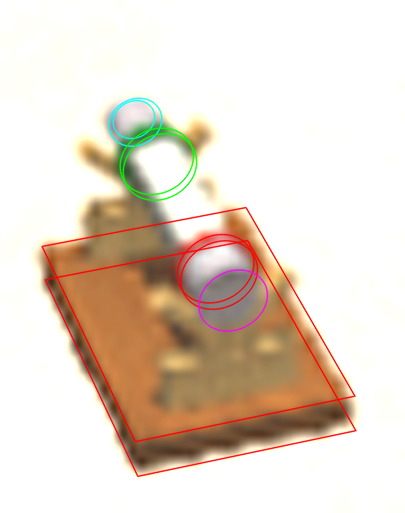

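```bash
python3 - <<'E'
from h import *
im=cv2.imread('pics/side0.png')[225:290,275:345]
cv2.imwrite('pics/n1.png',cv2.resize(im,None,fx=9,fy=9,interpolation=cv2.INTER_NEAREST))
im=cv2.imread('pics/side0.png')[228:260,295:327]
cv2.imwrite('pics/n2.png',cv2.convertScaleAbs(cv2.resize(im,None,fx=18,fy=18,interpolation=cv2.INTER_NEAREST),alpha=1.6))
E
```

```text
(no output)
```

View pics/n1.png

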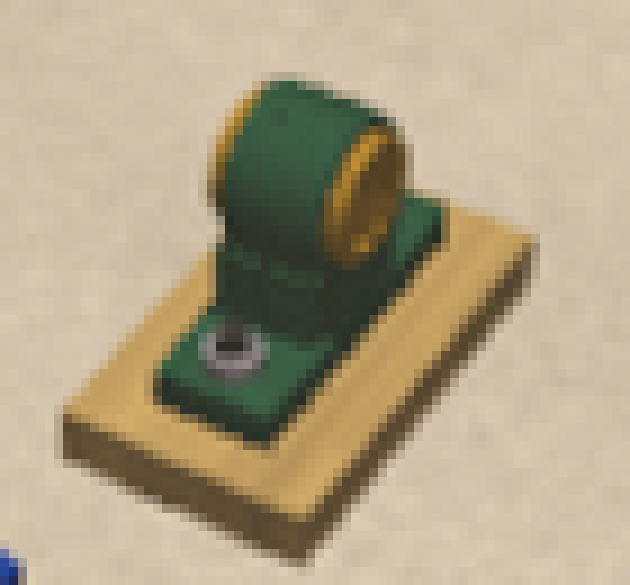

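View pics/n2.png

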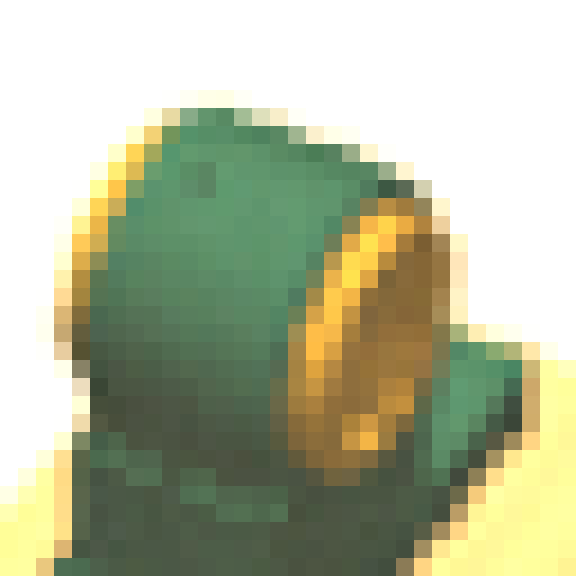

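```bash
python3 - <<'E'
from h import *
im=cv2.imread('pics/side0.png')
print("R channel rows 236-256 cols 308-322")
for r in range(236,257): print(r,' '.join('%3d/%3d'%(im[r,c,2],im[r,c,1]) for c in range(309,322)))
im=cv2.imread('pics/top0.png')
print('top')
for r in range(220,245): print(r,' '.join('%3d/%3d'%(im[r,c,2],im[r,c,1]) for c in range(331,342)))
E
```

```text
R channel rows 236-256 cols 308-322
236  58/ 91  56/ 87  53/ 84  47/ 78  55/ 81  96/108 159/154 192/180 207/193 215/198 212/197 212/198 212/197
237  60/ 94  58/ 91  58/ 91  56/ 89  54/ 85  53/ 83  55/ 84  97/109 160/153 200/185 213/197 211/196 211/194
238  61/ 95  61/ 95  61/ 95  60/ 92  59/ 93  56/ 88  50/ 77  38/ 55  57/ 66 132/130 199/186 211/195 208/191
239  59/ 93  63/ 96  62/ 97  60/ 94  60/ 93  55/ 82  82/ 78 115/ 88 100/ 77  92/ 83 165/154 214/198 209/193
240  60/ 94  60/ 94  62/ 97  59/ 94  51/ 85  85/ 82 154/114 179/132 146/107 110/ 82 149/130 203/187 214/198
241  58/ 93  61/ 94  59/ 95  56/ 91  69/ 79 141/106 188/141 160/119 103/ 77  77/ 59 101/ 83 173/155 214/199
242  58/ 92  60/ 94  60/ 94  54/ 82 115/ 95 183/137 175/130 115/ 87  83/ 65  83/ 64  93/ 73 163/144 214/200
243  57/ 90  59/ 92  55/ 88  72/ 82 147/112 189/141 139/103  77/ 62  85/ 66  83/ 64  93/ 73 164/146 215/199
244  57/ 86  57/ 89  50/ 77 102/ 86 170/127 152/113  89/ 69  82/ 65  84/ 65  84/ 66 102/ 82 172/152 215/199
245  57/ 84  52/ 83  67/ 80 133/101 169/125 122/ 92  80/ 63  85/ 67  83/ 63  84/ 65 104/ 88 
[... 2807 characters left out ...]
  66/ 57  41/ 40  34/ 35  49/ 38  75/ 58  82/ 65  33/ 43
238 131/110 132/112 125/106  71/ 60  67/ 56  40/ 38  23/ 28  38/ 36  63/ 51  68/ 55  22/ 29
239 129/109 130/110 123/103  69/ 59  70/ 60  64/ 54  18/ 26  30/ 35  36/ 32  30/ 27  17/ 28
240 130/109 129/109 130/109 121/104  70/ 59  66/ 56  38/ 38  23/ 34  24/ 34  27/ 42  24/ 35
241 129/108 130/108 131/109 123/103  70/ 58  65/ 56  39/ 38  20/ 30  20/ 29  20/ 34  27/ 45
242 129/107 130/109 131/110 133/112 130/111 118/101  63/ 53  12/ 26  22/ 38  31/ 48  37/ 61
243 130/109 130/108 130/108 131/109 134/113 133/114 118/101  38/ 43  38/ 62  42/ 69  42/ 70
244 104/ 89 130/109 130/109 131/111 134/114 135/115 124/107  42/ 44  30/ 49  46/ 73  44/ 70
```

```bash
cat > bore.py <<'E'
from ov import *
p=np.load('fit.npy'); x,y,w=p[:3]; off=p[8:10]
ax=np.array([-np.sin(w),np.cos(w),0]);h=np.array([np.cos(w),np.sin(w),0]);c=np.array([x,y,70.])-20*ax
E_=np.array([(319.8,242),(319.7,244),(319.7,245),(318.9,240),(319,247),(318.85,248),(318,249),(317.6,250),(317,251),(316.4,252),(315.9,253),(313.5,254.3)])
def res(q):
    P=proj('side',circ(c,ax,18.5,240))+q
    return np.array([np.min(np.linalg.norm(P-e,axis=1)) for e in E_])
o=least_squares(res,off); print(off,o.x,np.round(res(o.x),2))
q=o.x
print('px per mm: h',proj('side',c+10*h)/1-proj('side',c),'z',proj('side',c+[0,0,10])-proj('side',c))
# candidates bore
tiles=[]
x0,x1,y0,y1,k=305,325,234,258,16
im=cv2.imread('pics/side0.png')[y0:y1,x0:x1]
for d in range(0,360,45):
    t=cv2.convertScaleAbs(cv2.resize(im,None,fx=k,fy=k,interpolation=cv2.INTER_NEAREST),alpha=1.6)
    a=np.radians(d)
    for cc,r,col in((c,18.5,(255,0,255)),(c+4*(np.cos(a)*h+np.sin(a)*np.array([0,0,1])),10,(255,255,255))):
        g=(proj('side',circ(cc,ax,r))+q-[x0,y0]+.5)*k-.5
        cv2.polylines(t,[np.round(g*16).astype(np.int32)],True,col,1,cv2.LINE_AA,4)
    cv2.putText(t,str(d),(5,20),0,.6,(0,0,0),2); tiles.append(cv2.resize(t,None,fx=.6,fy=.6,interpolation=cv2.INTER_AREA))
cv2.imwrite('pics/bore.png',np.vstack([np.hstack(tiles[:4]),np.hstack(tiles[4:])]))
E
python3 bore.py
```

```text
[0.27126952 0.98407035] [0.00301775 1.40262576] [0.04 0.05 0.17 0.16 0.03 0.23 0.17 0.12 0.13 0.1  0.14 0.08]
px per mm: h [[ 2.06707813 -2.31117872]] z [[ 0.14209224 -3.2236136 ]]
```

View pics/bore.png

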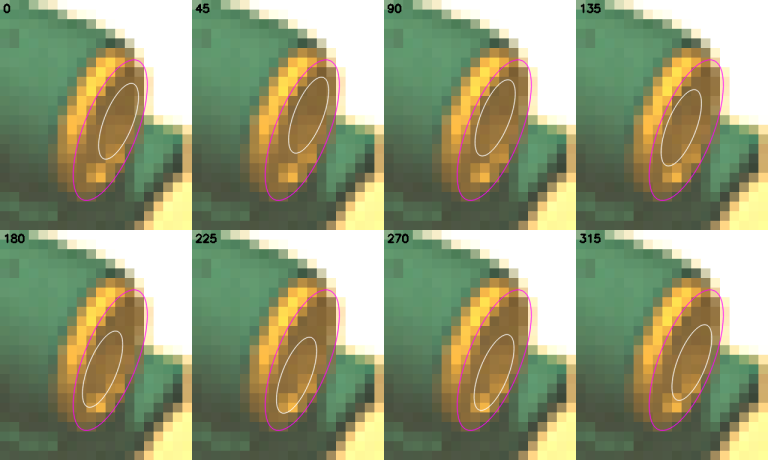

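```bash
cat > plan.py <<'E'
from h import *
def Rdown(phi): # tool x down, tool y at heading phi
    y=np.array([np.cos(phi),np.sin(phi),0]);x=np.array([0,0,-1.]);return np.c_[x,y,np.cross(x,y)]
def go(p,R,show=True):
    s=telemetry.read_state();R0=Rn.from_euler('xyz',s['eef_rot']).as_matrix()
    d=R0.T@(np.array(p)-s['eef_pos'])/300; r=Rn.from_matrix(R0.T@R).as_rotvec()/np.pi
    print('rot',np.round(r,4),'shift',np.round(d,4)); return r,d
def st():
    s=telemetry.read_state();R0=Rn.from_euler('xyz',s['eef_rot']).as_matrix()
    print('t',round(s['clock'],2),'pos',np.round(s['eef_pos'],2),'ty',np.round(np.degrees(np.arctan2(R0[1,1],R0[0,1])),2),'tx',np.round(R0[:,0],4),'F',np.round(s['wrist_force'],2),'M',np.round(s['moment'],2),'gap',round(s['finger_gap'],2),'j',np.round(s['joints'],3)); return s,R0
E
python3 - <<'E'
from plan import *
st()
for n,uv in (('oil',(118,185)),('jar',(478,203)),('pin',(456,267)),('offcut',(115,275))): print(n,onz('top',uv,0).round())
for ph in(-.332,-.332+np.pi): go([562,147.5,150],Rdown(ph))
E
```

```text
t 0.1 pos [127.9  534.71 212.98] ty 76.55 tx [-3.e-04 -9.e-04 -1.e+00] F [ 0.08 -0.9   0.61] M [-0.04 -0.02 -0.03] gap 93.84 j [ 1.269  0.3    1.521 -0.     1.321 -0.067]
oil [618. 501.   0.]
jar [ 604. -547.    0.]
pin [ 416. -475.    0.]
offcut [358. 478.   0.]
rot [5.309e-01 2.000e-04 2.000e-04] shift [ 0.2107 -0.9185  1.7076]
rot [-4.691e-01 -2.000e-04  2.000e-04] shift [ 0.2107 -0.9185  1.7076]
```

```bash
python3 -m handwheel '[[0.27,0,0,0,-0.46,0.86,1],[0.27,0,0,0,-0.46,0.86,1],[0.27,0,0,0,-0.46,0.86,1],[0.27,0,0,0,-0.46,0.86,1],[0.27,0,0,0,-0.46,0.86,1]]' 20; python3 - <<'E'
from plan import *
st(); go([562,147.5,150],Rdown(-.332))
E
```

```text
clock: 0.72
eef_pos: [348.2, 338.6, 213.0]
eef_rot: [-0.815, 1.57, -1.904]
wrist_force: [-0.2, -0.3, -0.4]
finger_gap: 94.1
t 0.72 pos [348.16 338.57 212.98] ty 27.61 tx [-4.0e-04 -1.2e-03 -1.0e+00] F [-0.17 -0.25 -0.39] M [-0.07  0.02  0.03] gap 94.12 j [ 6.960e-01  1.570e-01  1.697e+00 -1.000e-03  1.288e+00  2.150e-01]
rot [2.591e-01 4.000e-04 2.000e-04] shift [0.2104 0.3367 0.8945]
```

```bash
python3 -m handwheel '[[0.259,0,0,0.1,0.337,0.894,1],[0.259,0,0,0.1,0.337,0.894,1],[0.259,0,0,0.1,0.337,0.894,1],[0.259,0,0,0.15,0.337,0.894,1],[0.259,0,0,0.21,0.337,0.894,1],[0.259,0,0,0.21,0.337,0.894,1]]' 20; python3 - <<'E'
from plan import *
st()
for n in("side","top"): cv2.imwrite(f"pics/{n}1.png",camera(n)[:,:,::-1])
crop('pics/top1.png','pics/t1.png',190,290,160,250,7)
crop('pics/side1.png','pics/s1.png',210,310,120,230,5)
E
```

```text
clock: 1.48
eef_pos: [562.2, 145.5, 147.2]
eef_rot: [-0.811, 1.565, -2.717]
wrist_force: [-0.5, 1.2, -0.0]
finger_gap: 94.0
t 1.48 pos [562.2  145.47 147.21] ty -19.23 tx [-0.0049 -0.0022 -1.    ] F [-0.52  1.2  -0.04] M [-0.07  0.1  -0.  ] gap 93.97 j [ 1.910e-01  4.300e-01  1.503e+00 -1.000e-03  1.214e+00  5.270e-01]
```

View pics/t1.png

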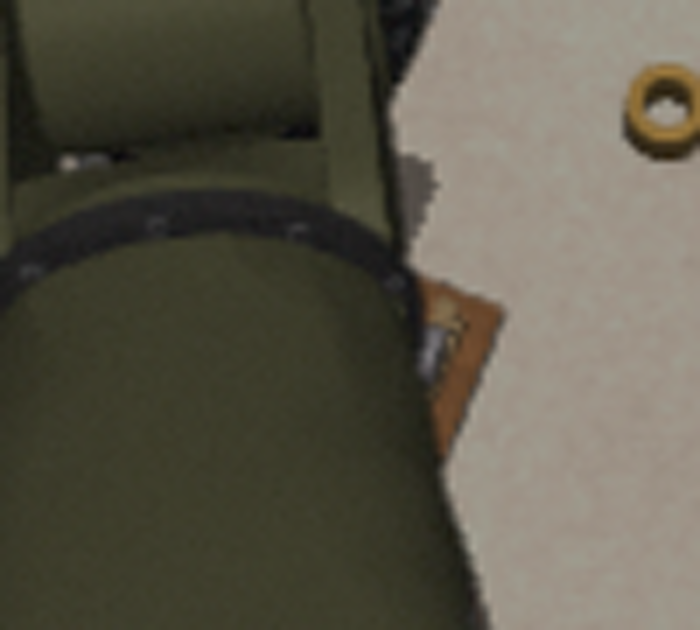

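View pics/s1.png

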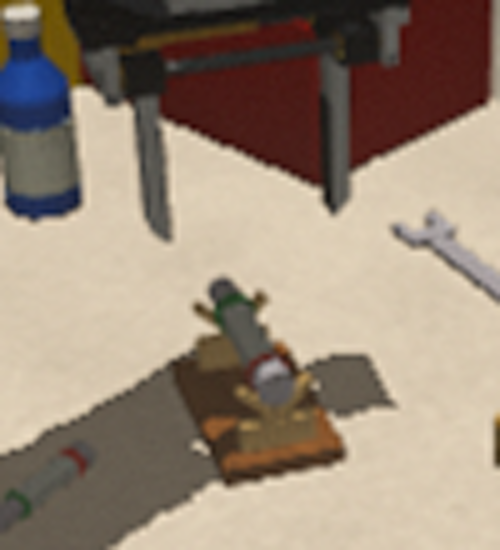

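```bash
python3 - <<'E'
from plan import *; from ov import overlay,gaugesegs,standsegs
s,R=st(); p=s['eef_pos']
segs=[]
for sg in(1,-1):
    for g in(47,59.5):
        q=[p+R@np.array([8,sg*g,b]) for b in(-8,8)]; segs.append((np.array(q),(255,0,255) if g==47 else (255,0,0)))
        q=[p+R@np.array([a,sg*g,8]) for a in(-40,8)]; segs.append((np.array(q),(255,0,255) if g==47 else (255,0,0)))
        q=[p+R@np.array([a,sg*g,-8]) for a in(-40,8)]; segs.append((np.array(q),(255,0,255) if g==47 else (255,0,0)))
f=np.load('fit.npy')
overlay('side','pics/side1.png','pics/s1o.png',225,305,120,225,7,segs+gaugesegs([562,147.5,55],-.332),[0,1.])
E
```

```text
t 1.57 pos [561.71 147.78 149.95] ty -18.99 tx [-0.0013 -0.0012 -1.    ] F [-0.36 -0.13  0.29] M [-0.09  0.05 -0.03] gap 93.96 j [ 1.950e-01  4.260e-01  1.503e+00 -1.000e-03  1.215e+00  5.260e-01]
```

View pics/s1o.png

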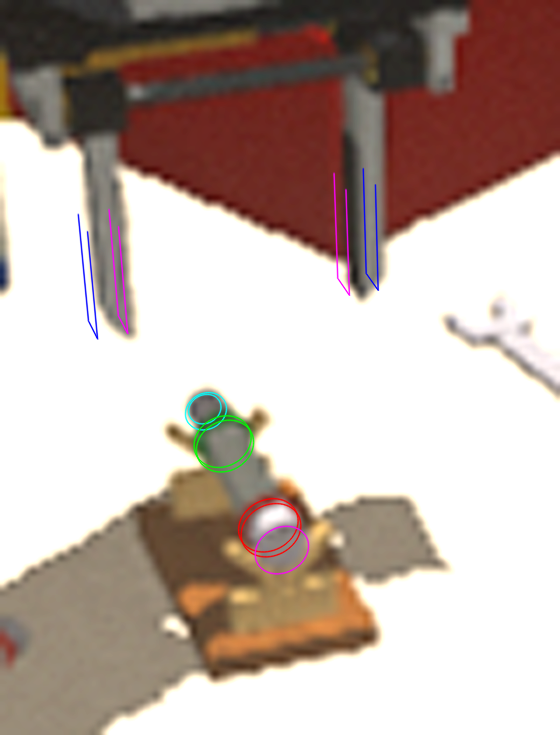

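```bash
python3 - <<'E'
from plan import *; from ov import overlay,gaugesegs,standsegs
cv2.imwrite('pics/side2.png',camera('side')[:,:,::-1])
s,R=st(); p=s['eef_pos']
segs=[]
for sg in(1,-1):
    for g in(47,59.5):
        col=(255,0,255) if g==47 else (255,0,0)
        for q in ([[8,sg*g,-8],[8,sg*g,8]],[[-40,sg*g,8],[8,sg*g,8]],[[-40,sg*g,-8],[8,sg*g,-8]]):
            segs.append((p+np.array(q)@R.T,col))
overlay('side','pics/side2.png','pics/s2o.png',230,300,125,175,11,segs,[0,1.])
overlay('side','pics/side2.png','pics/s2g.png',245,285,170,220,12,gaugesegs([562,147.5,55],-.332),[0,1.])
im=cv2.imread('pics/s2g.png')
E
```

```text
t 1.62 pos [561.66 148.35 150.62] ty -18.94 tx [-1.e-04 -1.e-03 -1.e+00] F [-0.6   0.35  0.36] M [-0.11  0.07  0.01] gap 94.38 j [ 1.960e-01  4.250e-01  1.503e+00 -1.000e-03  1.215e+00  5.270e-01]
```

View pics/s2o.png

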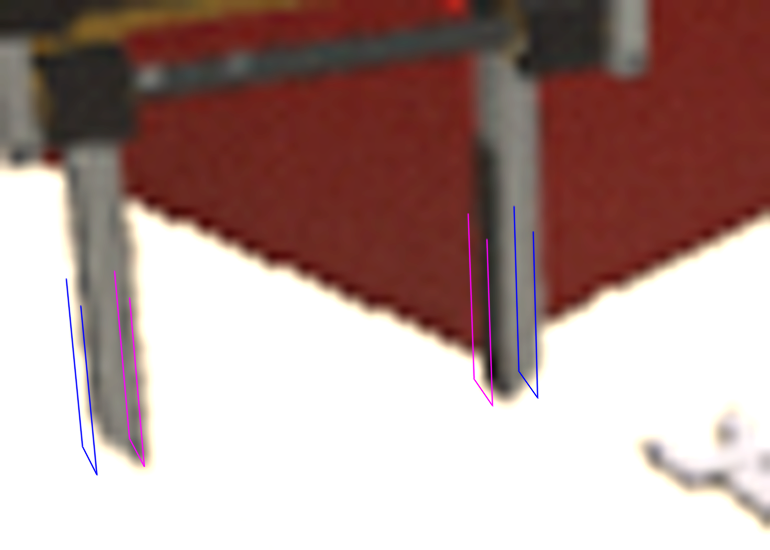

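View pics/s2g.png

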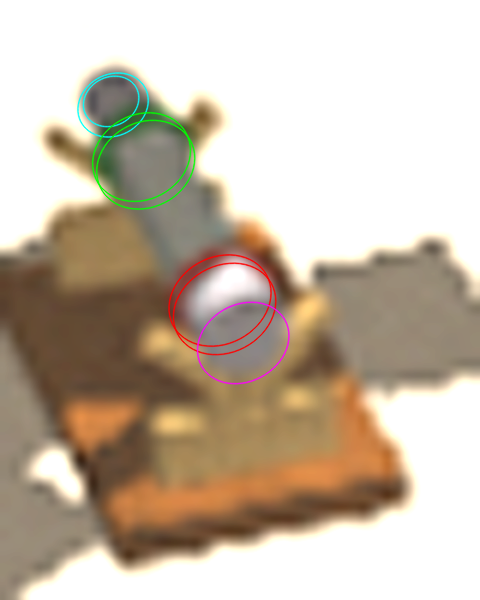

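```bash
python3 - <<'E'
from plan import *
st(); go([562,147.5,44],Rdown(-.332))
E
```

```text
t 1.62 pos [561.66 148.35 150.62] ty -18.94 tx [-1.e-04 -1.e-03 -1.e+00] F [-0.6   0.35  0.36] M [-0.11  0.07  0.01] gap 94.38 j [ 1.960e-01  4.250e-01  1.503e+00 -1.000e-03  1.215e+00  5.270e-01]
rot [ 0.0005  0.0003 -0.0001] shift [0.3554 0.0019 0.002 ]
```

```bash
python3 -m handwheel '[[0,0,0,0.15,0.002,0.002,1],[0,0,0,0.3,0.002,0.002,1],[0,0,0,0.355,0.002,0.002,1],[0,0,0,0.355,0.002,0.002,1],[0,0,0,0.355,0.002,0.002,1]]' 10; python3 - <<'E'
from plan import *
st(); go([562,147.5,44],Rdown(-.332))
E
```

```text
clock: 2.25
eef_pos: [562.9, 147.9, 46.2]
eef_rot: [1.75, 1.568, -0.151]
wrist_force: [-1.0, -0.3, 0.4]
finger_gap: 93.9
t 2.25 pos [562.94 147.95  46.18] ty -18.91 tx [ 2.7e-03 -4.0e-04 -1.0e+00] F [-0.97 -0.27  0.38] M [-0.06  0.14  0.03] gap 93.94 j [ 1.950e-01  5.540e-01  1.578e+00 -1.000e-03  1.006e+00  5.250e-01]
rot [ 0.0006 -0.0002 -0.0009] shift [ 0.0073 -0.0025  0.0024]
```

```bash
python3 -m handwheel '[[0,0,0,0.006,-0.003,0.002,0.6],[0,0,0,0.006,-0.003,0.002,0.35],[0,0,0,0.006,-0.003,0.002,0.25],[0,0,0,0.006,-0.003,0.002,0.22],[0,0,0,0.006,-0.003,0.002,0.22]]' 8; python3 - <<'E'
from plan import *
st(); go([562,147.5,44],Rdown(-.332))
E
```

```text
clock: 2.88
eef_pos: [561.9, 147.6, 44.4]
eef_rot: [1.74, 1.568, -0.161]
wrist_force: [-0.1, -0.1, 0.9]
finger_gap: 47.0
t 2.88 pos [561.91 147.65  44.36] ty -18.91 tx [ 2.7e-03 -4.0e-04 -1.0e+00] F [-0.1  -0.06  0.94] M [-0.02  0.09 -0.04] gap 47.02 j [ 1.940e-01  5.550e-01  1.582e+00 -1.000e-03  1.002e+00  5.250e-01]
rot [ 0.0006 -0.0001 -0.0008] shift [0.0012 0.0004 0.0004]
```

```bash
python3 -m handwheel '[[0,0,0,0.001,0,0,0.24],[0,0,0,0.001,0,0,0.24],[0,0,0,0.001,0,0,0.24],[0,0,0,0.001,0,0,0.24]]' 8; python3 - <<'E'
from plan import *
cv2.imwrite('pics/side3.png',camera('side')[:,:,::-1])
st(); crop('pics/side3.png','pics/s3.png',235,295,150,220,9)
E
```

```text
clock: 3.38
eef_pos: [561.9, 147.6, 44.0]
eef_rot: [1.747, 1.568, -0.154]
wrist_force: [-1.0, -0.2, 0.2]
finger_gap: 22.6
t 3.42 pos [561.9  147.65  44.02] ty -18.91 tx [ 2.6e-03 -4.0e-04 -1.0e+00] F [ 0.12 -0.05  0.61] M [-0.03  0.07  0.03] gap 22.7 j [ 1.940e-01  5.560e-01  1.582e+00 -1.000e-03  1.001e+00  5.250e-01]
```

View pics/s3.png

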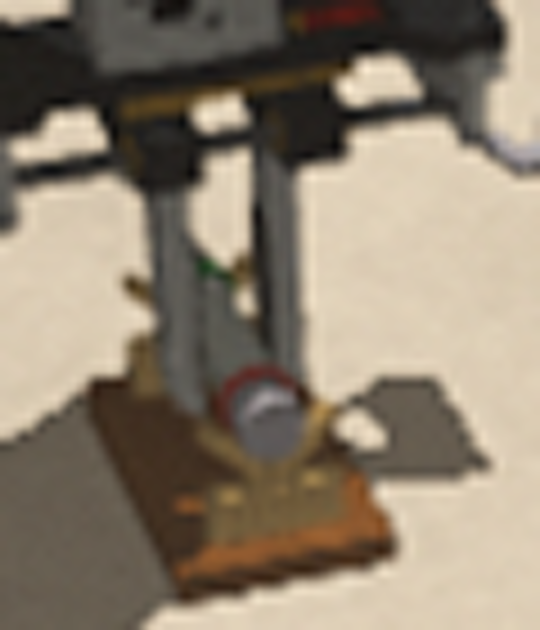

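```bash
python3 -m handwheel '[[0,0,0,0,0,0,0.15],[0,0,0,0,0,0,0.15],[0,0,0,0,0,0,0.15]]' 6; python3 - <<'E'
from plan import *
st()
E
```

```text
clock: 3.8
eef_pos: [561.5, 147.8, 44.0]
eef_rot: [1.664, 1.569, -0.236]
wrist_force: [-5.6, 1.4, 2.2]
finger_gap: 18.1
t 3.8 pos [561.46 147.81  43.99] ty -18.9 tx [ 1.6e-03 -4.0e-04 -1.0e+00] F [-5.62  1.44  2.2 ] M [0.19 1.02 0.02] gap 18.13 j [ 1.950e-01  5.550e-01  1.583e+00 -1.000e-03  1.002e+00  5.250e-01]
```

```bash
python3 -m handwheel '[[0,0,0,0,-0.002,0,0.15],[0,0,0,0,-0.002,0,0.15]]' 6; python3 - <<'E'
from plan import *
st()
E
```

```text
clock: 4.05
eef_pos: [561.3, 147.9, 44.0]
eef_rot: [1.725, 1.568, -0.176]
wrist_force: [1.9, -1.0, -1.2]
finger_gap: 18.2
t 4.05 pos [561.27 147.89  44.05] ty -18.9 tx [ 2.6e-03 -5.0e-04 -1.0e+00] F [ 1.87 -1.03 -1.16] M [-0.21 -0.34  0.07] gap 18.24 j [ 1.950e-01  5.550e-01  1.584e+00 -1.000e-03  1.001e+00  5.250e-01]
```

```bash
python3 -m handwheel '[[0,0,0,0,0,0,0.15],[0,0,0,0,0,0,0.15],[0,0,0,-0.1,0,0,0.15],[0,0,0,-0.3,0,0,0.15],[0,0,0,-0.3,0,0,0.15]]' 45; python3 - <<'E'
from plan import *
st()
x,y,w=np.load('fit.npy')[:3]
ax=np.array([-np.sin(w),np.cos(w),0])
c=np.array([x,y,0])
print(x,y,w)
# staging: gauge axis along bore, go end to +axis, tip 45 mm short of -20 face
g=c-ax*(20+68+45)
print(g); go([g[0],g[1],120],Rdown(w))
E
```

```text
clock: 4.68
eef_pos: [562.8, 148.4, 138.3]
eef_rot: [2.009, 1.561, 0.109]
wrist_force: [0.5, 0.5, -2.3]
finger_gap: 17.4
t 4.67 pos [562.76 148.36 138.35] ty -18.91 tx [ 0.0096  0.001  -1.    ] F [ 0.51  0.48 -2.26] M [-0.04  0.01  0.06] gap 17.45 j [ 1.950e-01  4.340e-01  1.519e+00 -1.000e-03  1.178e+00  5.260e-01]
498.4667362606672 -150.6648480124873 0.3265795949231528
[ 541.13383998 -276.63515507    0.        ]
rot [-0.209  -0.0003 -0.0031] shift [0.059  0.3903 1.3638]
```

```bash
python3 -m handwheel '[[-0.15,0,0,0,0.2,0.7,0.15],[-0.15,0,0,0,0.2,0.7,0.15],[-0.15,0,0,0,0.2,0.7,0.15],[-0.15,0,0,0,0.2,0.7,0.15]]' 45; python3 - <<'E'
from plan import *
st(); go([541,-277,110],Rdown(.3266))
E
```

```text
clock: 5.18
eef_pos: [550.5, -72.1, 136.9]
eef_rot: [1.593, 1.563, 0.164]
wrist_force: [-0.0, 0.2, -2.1]
finger_gap: 17.8
t 5.17 pos [550.49 -72.14 136.85] ty 8.11 tx [ 0.0078  0.0013 -1.    ] F [-0.01  0.22 -2.05] M [-0.02  0.05 -0.03] gap 17.78 j [-0.198  0.381  1.599  0.003  1.154 -0.34 ]
rot [-0.0589  0.0002 -0.0025] shift [ 0.0884 -0.1284  0.6716]
```

```bash
python3 -m handwheel '[[-0.059,0,-0.001,0,-0.128,0.672,0.15],[-0.059,0,-0.001,0,-0.128,0.672,0.15],[-0.059,0,-0.001,0.03,-0.128,0.672,0.15],[-0.059,0,-0.001,0.088,-0.128,0.672,0.15],[-0.059,0,-0.001,0.088,-0.128,0.672,0.15]]' 45; python3 - <<'E'
from plan import *
st(); go([541,-277,55],Rdown(.3266))
E
```

```text
clock: 5.8
eef_pos: [539.6, -277.9, 107.2]
eef_rot: [2.551, 1.568, 1.305]
wrist_force: [-0.4, 0.7, -2.2]
finger_gap: 17.4
t 5.8 pos [ 539.59 -277.93  107.19] ty 18.59 tx [ 8.e-04  3.e-03 -1.e+00] F [-0.35  0.68 -2.24] M [-0.02  0.05  0.03] gap 17.39 j [-0.537  0.526  1.46   0.003  1.156 -0.863]
rot [-0.0007 -0.0008 -0.0005] shift [ 0.174   0.0052 -0.001 ]
```

```bash
python3 -m handwheel '[[-0.001,-0.001,0,0.15,0.005,-0.001,0.15],[-0.001,-0.001,0,0.174,0.005,-0.001,0.15],[-0.001,-0.001,0,0.174,0.005,-0.001,0.15],[-0.001,-0.001,0,0.174,0.005,-0.001,0.15],[-0.001,-0.001,0,0.174,0.005,-0.001,0.15]]' 45; python3 - <<'E'
from plan import *; from ov import *
st()
for n in("side","top"): cv2.imwrite(f"pics/{n}4.png",camera(n)[:,:,::-1])
s,R=st()
p=s['eef_pos']+R@np.array([-11,0,0]); ph=np.arctan2(R[1,1],R[0,1]); print(p,ph)
f=np.load('fit.npy')
overlay('side','pics/side4.png','pics/s4.png',280,380,225,300,7,gaugesegs(p,ph)+blocksegs(*f[:3],bore=np.radians(275)),[.2,.5])
crop('pics/top4.png','pics/t4.png',300,420,190,280,6)
E
```

```text
clock: 6.42
eef_pos: [541.5, -277.1, 56.3]
eef_rot: [0.973, 1.567, -0.27]
wrist_force: [0.5, -0.3, -2.3]
finger_gap: 17.7
t 6.42 pos [ 541.49 -277.13   56.3 ] ty 18.78 tx [ 3.4e-03 -9.0e-04 -1.0e+00] F [ 0.53 -0.26 -2.32] M [-0.09  0.05  0.03] gap 17.71 j [-5.340e-01  5.900e-01  1.492e+00  1.000e-03  1.056e+00 -8.620e-01]
t 6.53 pos [ 541.2  -277.1    55.78] ty 18.77 tx [ 2.7e-03 -5.0e-04 -1.0e+00] F [-0.27 -0.29 -1.78] M [-0.08 -0.01  0.01] gap 17.71 j [-5.340e-01  5.910e-01  1.493e+00  1.000e-03  1.056e+00 -8.620e-01]
[ 541.1716843  -277.09832065   66.77512389] 0.32763199807519494
```

View pics/s4.png

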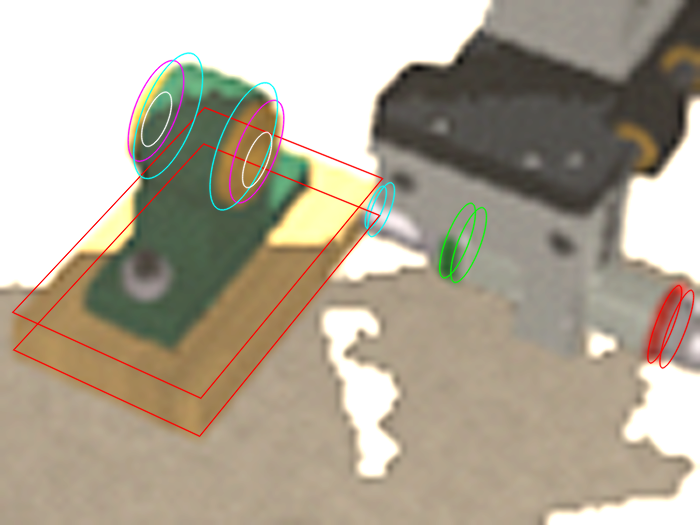

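View pics/t4.png

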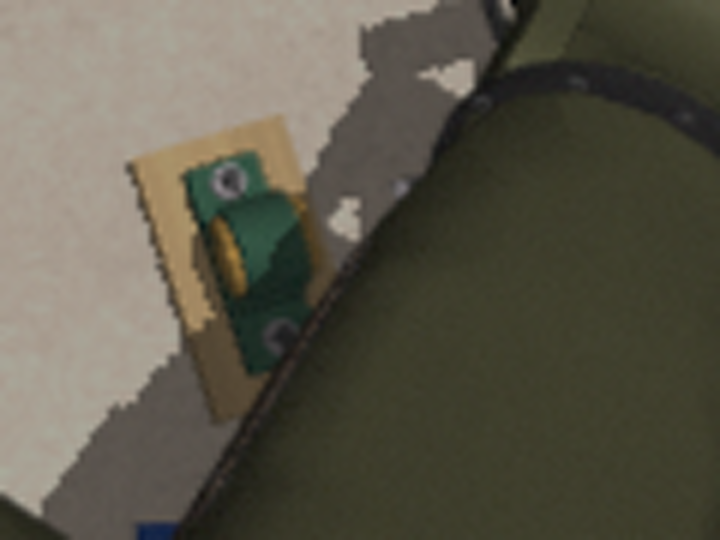

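```bash
python3 - <<'E'
from plan import *; from ov import *
s,R=st()
p=s['eef_pos']+R@np.array([-11,0,0]); ph=np.arctan2(R[1,1],R[0,1])
gs=gaugesegs(p,ph)
overlay('side','pics/side4.png','pics/s4a.png',328,384,245,285,14,gs,[0.2,.5])
overlay('top','pics/top4.png','pics/t4a.png',345,385,205,240,18,gs,[0,0])
print(proj('top',p+68*np.array([-np.sin(ph),np.cos(ph),0])))
E
```

```text
t 6.53 pos [ 541.2  -277.1    55.78] ty 18.77 tx [ 2.7e-03 -5.0e-04 -1.0e+00] F [-0.27 -0.29 -1.78] M [-0.08 -0.01  0.01] gap 17.71 j [-5.340e-01  5.910e-01  1.493e+00  1.000e-03  1.056e+00 -8.620e-01]
[[366.55420951 222.88293745]]
```

View pics/s4a.png

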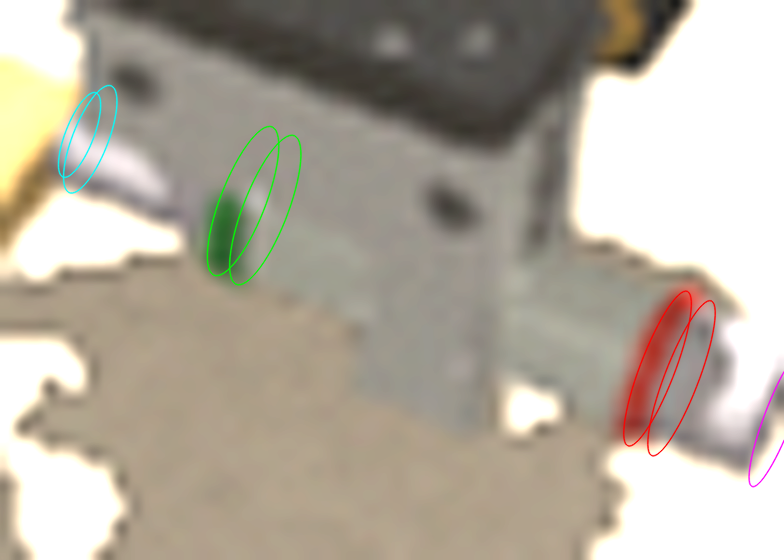

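View pics/t4a.png

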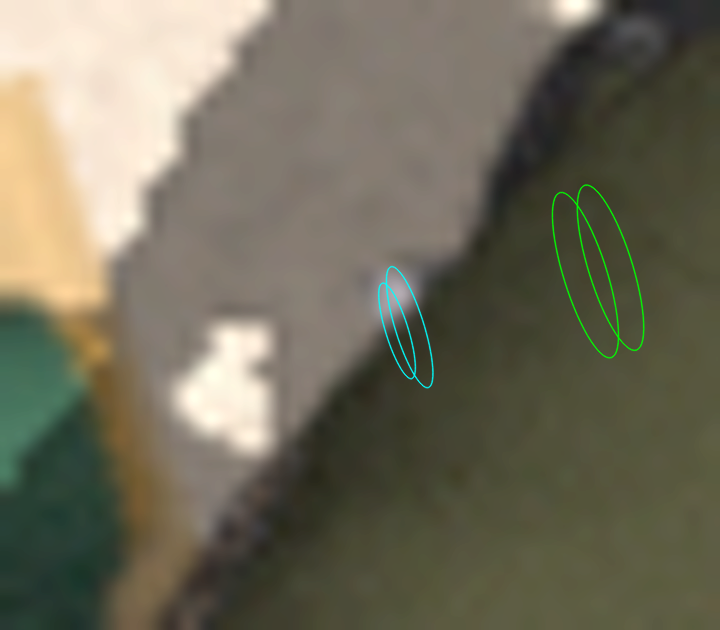

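```bash
cat > fit2.py <<'E'
from ov import *
import fit1
E_=np.array([(319.8,242),(319.7,244),(319.7,245),(318.9,240),(319,247),(318.85,248),(318,249),(317.6,250),(317,251),(316.4,252),(315.9,253),(313.5,254.3)])
def fr(q,ot,os):
    x,y,w=q; ax=np.array([-np.sin(w),np.cos(w),0]); c=np.array([x,y,70.])-20*ax
    P=proj('side',circ(c,ax,18.5,240))+os
    e=np.array([np.min(np.linalg.norm(P-e,axis=1)) for e in E_])
    return np.r_[fit1.fb(np.r_[q,ot,os],True),e]
for ot,os in(((0.4,0),(.2,.5)),((0,.5),(.2,.5)),((-.1,1.3),(.2,1.2))):
    for nm,sel in(('all',slice(None)),('top',slice(0,8)),('side board',slice(8,20)),('flange',slice(20,None)),('side all',slice(8,None))):
        f=(lambda q:fr(q,ot,os)[sel]) 
        if nm=='flange': f=lambda q:np.r_[fr(q,ot,os)[sel],(q[2]-.328)*100]
        o=least_squares(f,[497,-151,.328]); r=f(o.x)
        print(ot,os,nm,np.round(o.x,3),'rms',np.sqrt(np.mean(r**2)).round(2))
E
python3 fit2.py | grep rms
```

```text
(0.4, 0) (0.2, 0.5) all [ 4.96706e+02 -1.51722e+02  3.30000e-01] rms 0.59
(0.4, 0) (0.2, 0.5) top [ 4.95122e+02 -1.49209e+02  3.17000e-01] rms 0.45
(0.4, 0) (0.2, 0.5) side board [ 4.97081e+02 -1.52206e+02  3.36000e-01] rms 0.5
(0.4, 0) (0.2, 0.5) flange [ 4.95873e+02 -1.52842e+02  3.28000e-01] rms 0.13
(0.4, 0) (0.2, 0.5) side all [ 4.96759e+02 -1.52332e+02  3.36000e-01] rms 0.38
(0, 0.5) (0.2, 0.5) all [ 4.97007e+02 -1.51853e+02  3.29000e-01] rms 0.48
(0, 0.5) (0.2, 0.5) top [ 4.96587e+02 -1.50316e+02  3.17000e-01] rms 0.45
(0, 0.5) (0.2, 0.5) side board [ 4.97081e+02 -1.52206e+02  3.36000e-01] rms 0.5
(0, 0.5) (0.2, 0.5) flange [ 4.95873e+02 -1.52842e+02  3.28000e-01] rms 0.13
(0, 0.5) (0.2, 0.5) side all [ 4.96759e+02 -1.52332e+02  3.36000e-01] rms 0.38
(-0.1, 1.3) (0.2, 1.2) all [ 4.98516e+02 -1.50511e+02  3.28000e-01] rms 0.42
(-0.1, 1.3) (0.2, 1.2) top [ 4.98877e+02 -1.50571e+02  3.17000e-01] rms 0.44
(-0.1, 1.3) (0.2, 1.2) side board [ 4.98636e+02 -1.50395e+02  3.36000e-01] rms 0.49
(-0.1, 1.3) (0.2, 1.2) flange [ 4.97581e+02 -1.50940e+02  3.28000e-01] rms 0.13
(-0.1, 1.3) (0.2, 1.2) side all [ 4.98300e+02 -1.50553e+02  3.36000e-01] rms 0.37
```

```bash
cat >> plan.py <<'E'
W=.328
AX=np.array([-np.sin(W),np.cos(W),0]);H=np.array([np.cos(W),np.sin(W),0])
def hs():
    s,R=st(); g=s['eef_pos']+R@np.array([-11,0,0])
    print('gauge h %.2f s %.2f z %.2f'%(g@H,g@AX,g[2]),' Fh %.2f Fs %.2f Fz %.2f'%tuple(s['wrist_force']@np.c_[H,AX,[0,0,1]]))
def goh(h,s,z): return go(h*H+s*AX+np.array([0,0,z-11]),Rdown(W))
E
python3 - <<'E'
from plan import *
hs(); goh(421.5,-404.6,66)
E
```

```text
t 6.53 pos [ 541.2  -277.1    55.78] ty 18.77 tx [ 2.7e-03 -5.0e-04 -1.0e+00] F [-0.27 -0.29 -1.78] M [-0.08 -0.01  0.01] gap 17.71 j [-5.340e-01  5.910e-01  1.493e+00  1.000e-03  1.056e+00 -8.620e-01]
gauge h 423.05 s -436.66 z 66.78  Fh -0.35 Fs -0.19 Fz -1.78
rot [-0.0001  0.0004 -0.0008] shift [ 0.0024 -0.0053 -0.1069]
```

```bash
python3 -m handwheel '[[0,0,-0.001,0.002,-0.005,-0.05,0.15],[0,0,-0.001,0.002,-0.005,-0.107,0.15],[0,0,-0.001,0.002,-0.005,-0.107,0.15],[0,0,-0.001,0.002,-0.005,-0.107,0.15],[0,0,-0.001,0.002,-0.005,-0.107,0.15]]' 45; python3 - <<'E'
from plan import *; from ov import *
cv2.imwrite("pics/side5.png",camera('side')[:,:,::-1]);cv2.imwrite("pics/top5.png",camera('top')[:,:,::-1])
hs()
s=telemetry.read_state();R=Rn.from_euler('xyz',s['eef_rot']).as_matrix();p=s['eef_pos']+R@np.array([-11,0,0])+2.5*AX
gs=gaugesegs(p,W)
c=421.2*H-303.8*AX
overlay('side','pics/side5.png','pics/s5.png',290,350,230,275,13,gs+blocksegs(c[0],c[1],W,np.radians(275)),[0.2,.5])
crop('pics/top5.png','pics/t5.png',320,380,205,255,10)
E
```

```text
clock: 7.15
eef_pos: [529.6, -247.5, 55.2]
eef_rot: [-0.358, 1.569, -1.602]
wrist_force: [0.3, 0.1, -2.0]
finger_gap: 17.7
t 7.25 pos [ 529.49 -247.48   55.07] ty 18.76 tx [-2.0e-04 -1.6e-03 -1.0e+00] F [-0.76  0.16 -2.56] M [-0.06  0.04  0.  ] gap 17.54 j [-0.499  0.547  1.565 -0.002  1.029 -0.826]
gauge h 421.55 s -404.85 z 66.07  Fh -0.67 Fs 0.39 Fz -2.56
```

View pics/s5.png

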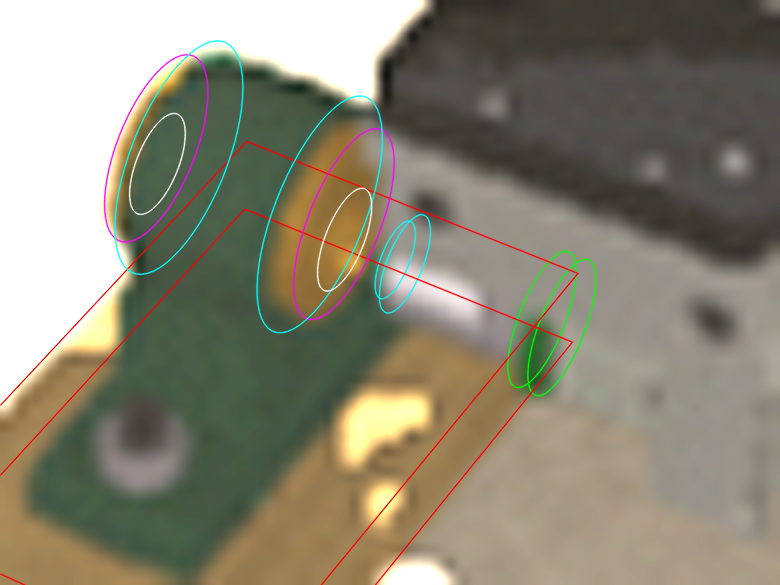

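View pics/t5.png

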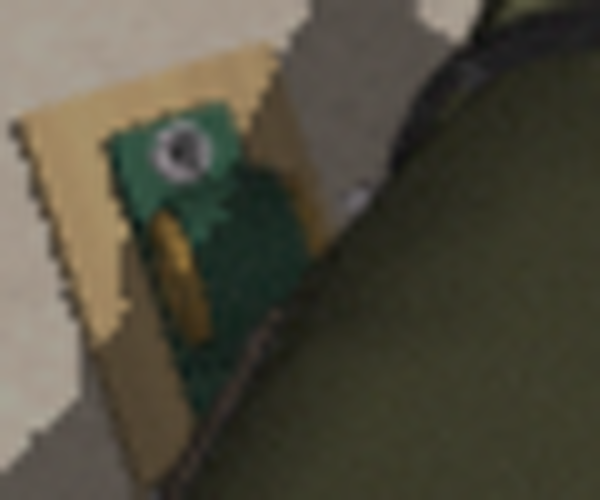

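```bash
python3 -m handwheel '[[0,0,0,0,0,-0.015,0.15],[0,0,0,0,0,-0.029,0.15],[0,0,0,0,0,-0.029,0.15]]' 45; python3 - <<'E'
from plan import *
hs()
E
python3 -m handwheel '[[0,0,0,0,0,-0.003,0.15],[0,0,0,0,0,-0.006,0.15],[0,0,0,0,0,-0.006,0.15]]' 45; python3 - <<'E'
from plan import *
hs()
E
```

```text
clock: 7.62
eef_pos: [526.6, -238.9, 55.1]
eef_rot: [-0.544, 1.569, -1.787]
wrist_force: [0.7, -0.6, -2.0]
finger_gap: 17.7
t 7.62 pos [ 526.62 -238.9    55.07] ty 18.77 tx [-3.0e-04 -1.5e-03 -1.0e+00] F [ 0.68 -0.56 -1.99] M [-0.07  0.03 -0.06] gap 17.72 j [-0.489  0.536  1.584 -0.002  1.022 -0.815]
gauge h 421.59 s -395.80 z 66.07  Fh 0.47 Fs -0.75 Fz -1.99
clock: 8.0
eef_pos: [526.0, -237.2, 55.1]
eef_rot: [-0.538, 1.569, -1.781]
wrist_force: [-0.4, -0.6, -2.7]
finger_gap: 17.8
t 8.0 pos [ 526.03 -237.19   55.09] ty 18.77 tx [-3.0e-04 -1.5e-03 -1.0e+00] F [-0.37 -0.63 -2.73] M [-0.05  0.05  0.01] gap 17.78 j [-0.486  0.533  1.588 -0.002  1.02  -0.813]
gauge h 421.58 s -393.99 z 66.09  Fh -0.56 Fs -0.47 Fz -2.73
```

```bash
python3 -m handwheel '[[0,0,0,0,0,-0.003,0.15],[0,0,0,0,0,-0.006,0.15]]' 45; python3 - <<'E'
from plan import *
hs()
E

```

```text
clock: 8.25
eef_pos: [525.5, -235.7, 55.1]
eef_rot: [-0.351, 1.569, -1.594]
wrist_force: [0.2, -3.6, -2.4]
finger_gap: 18.0
t 8.25 pos [ 525.51 -235.71   55.15] ty 18.78 tx [-0.     -0.0021 -1.    ] F [ 0.22 -3.65 -2.36] M [-0.84 -0.05  0.01] gap 18.02 j [-0.484  0.531  1.591 -0.002  1.019 -0.811]
gauge h 421.57 s -392.41 z 66.15  Fh -0.96 Fs -3.52 Fz -2.36
```

```bash
python3 -m handwheel '[[0,0,0,0,0,-0.003,0.15],[0,0,0,0,0,-0.004,0.15]]' 45; python3 - <<'E'
from plan import *
hs()
E

```

```text
clock: 8.5
eef_pos: [525.4, -235.4, 55.5]
eef_rot: [-0.037, 1.567, -1.28]
wrist_force: [0.7, -7.7, -2.9]
finger_gap: 17.6
t 8.5 pos [ 525.42 -235.41   55.47] ty 18.77 tx [ 0.0011 -0.0038 -1.    ] F [ 0.7  -7.71 -2.86] M [-1.45 -0.21  0.01] gap 17.65 j [-0.484  0.529  1.593 -0.003  1.017 -0.809]
gauge h 421.58 s -392.08 z 66.47  Fh -1.82 Fs -7.53 Fz -2.86
```

```bash
python3 - <<'E'
import cv2,numpy as np
T=[]
for f in('side0','side1','side4','side5'):
    im=cv2.imread(f'pics/{f}.png')[234:258,303:325]
    T.append(cv2.convertScaleAbs(cv2.resize(im,None,fx=17,fy=12.2 and 17,interpolation=cv2.INTER_CUBIC),alpha=1.9 if f!='side0' else 1.6))
g=np.vstack([np.hstack(T[:2]),np.hstack(T[2:])])
cv2.imwrite('pics/faces.png',cv2.resize(g,None,fx=.73,fy=.73,interpolation=cv2.INTER_AREA))
im=cv2.imread('pics/side4.png')
for r in range(236,257): print(r,' '.join('%3d/%3d'%(im[r,c,2],im[r,c,1]) for c in range(309,322)))
E
```

```text
236  70/113  65/110  61/103  57/ 98  62/ 99 120/134 195/189 232/219 240/231 242/232 239/230 239/231 240/231
237  70/112  65/ 98  66/104  66/112  63/107  60/103  64/102 122/135 197/187 236/224 242/233 240/230 239/229
238  63/ 88  53/ 58  59/ 77  66/100  61/ 98  62/ 94  56/ 86  47/ 70  74/ 84 168/163 235/223 240/231 238/228
239  54/ 64  55/ 64  53/ 63  51/ 60  52/ 60  52/ 60  60/ 63  71/ 65  63/ 57 101/ 94 203/189 243/234 239/229
240  54/ 66  54/ 65  54/ 63  53/ 62  51/ 63  62/ 65  88/ 72  99/ 75  95/ 71 111/ 85 187/162 238/225 241/232
241  56/ 67  54/ 64  53/ 66  54/ 66  58/ 65  86/ 73 107/ 81 101/ 79  98/ 76  92/ 70 124/100 209/189 242/234
242  53/ 66  52/ 66  53/ 66  54/ 65  75/ 70 108/ 83 109/ 85  98/ 77  95/ 74  96/ 74 115/ 90 198/177 243/234
243  52/ 66  55/ 68  53/ 66  62/ 68  95/ 78 115/ 86 106/ 83  97/ 76  95/ 75  97/ 75 113/ 89 199/177 243/235
244  55/ 68  54/ 67  53/ 66  77/ 71 110/ 84 112/ 85  98/ 76  98/ 76  95/ 74  96/ 72 123/ 98 207/186 245/235
245  54/ 69  53/ 69  62/ 69  95/ 80 119/ 90 105/ 80  97/ 74  99/ 76 100/ 78  98/ 75 126/107 201/184 242/229
246  53/ 66  51/ 67 
[... 467 characters left out ...]
/ 85 111/ 84  99/ 78  67/ 75  63/103  66/115  65/112
251  49/ 63  67/ 68  99/ 80 105/ 81 101/ 78 102/ 77 109/ 83 100/ 78  75/ 65  55/ 78  64/108  68/116  62/ 99
252  48/ 61  62/ 64  93/ 74 104/ 79  96/ 73  98/ 74  99/ 76  83/ 70  54/ 59  55/ 77  66/109  64/106  50/ 73
253  50/ 59  54/ 62  71/ 65  89/ 72  96/ 76  96/ 75  81/ 70  64/ 65  49/ 59  55/ 80  62/103  51/ 78  44/ 55
254  49/ 60  50/ 60  49/ 58  59/ 61  77/ 69  79/ 68  55/ 62  47/ 58  48/ 58  52/ 75  54/ 84  40/ 50 108/ 96
255  52/ 63  50/ 60  48/ 59  48/ 60  47/ 60  47/ 59  47/ 58  50/ 61  50/ 63  48/ 64  44/ 56  80/ 76 187/155
256  50/ 63  50/ 61  50/ 60  50/ 60  50/ 60  50/ 60  49/ 60  48/ 60  48/ 63  46/ 63  45/ 55 142/120 224/188
```

View pics/faces.png

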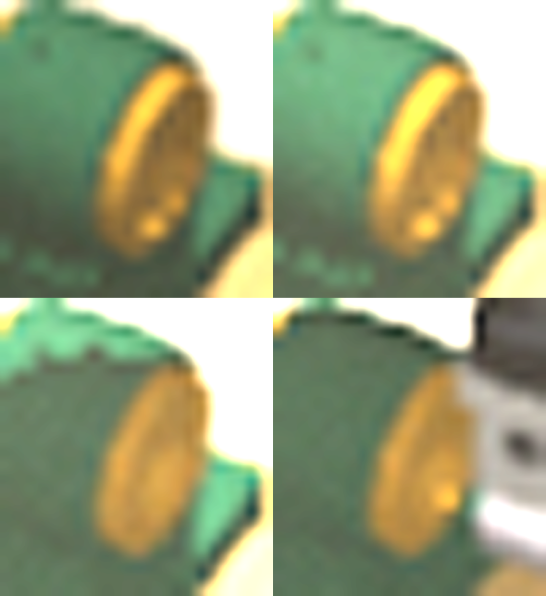

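```bash
cat > bfit.py <<'E'
from ov import *
from matplotlib.path import Path as _P
E
cat > bfit.py <<'E'
from ov import *
im=cv2.imread('pics/side4.png')[:,:,2].astype(float)
w=.328; ax=np.array([-np.sin(w),np.cos(w),0]);h=np.array([np.cos(w),np.sin(w),0])
q=np.array([0.003,1.4026]); x,y=np.load('fit.npy')[:2]   # flange image-fitted by this pair
c=np.array([x,y,70.])-20*ax
SS=8
def mask(poly,x0,x1,y0,y1):
    m=np.zeros(((y1-y0)*SS,(x1-x0)*SS),np.uint8)
    g=((poly-[x0,y0]+.5)*SS-.5)
    cv2.fillPoly(m,[np.round(g*16).astype(np.int32)],1,shift=4)
    return cv2.blur(m.astype(np.float32),(SS,SS))[SS//2::SS,SS//2::SS]
B=(308,322,236,257)
fl=mask(proj('side',circ(c,ax,18.0))+q,*B)
sel=fl>.97; I=im[B[2]:B[3],B[0]:B[1]]
print(sel.sum())
def ev(dh,dz,dep=True):
    m=mask(proj('side',circ(c+dh*h+np.array([0,0,dz]),ax,10))+q,*B)
    yy,xx=np.mgrid[0:I.shape[0],0:I.shape[1]]
    A=np.c_[np.ones(sel.sum()),xx[sel],yy[sel],m[sel],m[sel]*xx[sel],m[sel]*yy[sel]]
    k,_,_,_=np.linalg.lstsq(A,I[sel],rcond=None)
    r=I[sel]-A@k; return np.sqrt(np.mean(r**2))
print('theta scan')
for d in range(0,360,15):
    a=np.radians(d); print(d,round(ev(4*np.cos(a),4*np.sin(a)),2),end='; ')
print()
for dz in np.arange(-7,4,1.): print(dz,[round(ev(dh,dz),2) for dh in np.arange(-6,7,1.)])
E
python3 bfit.py
```

```text
51
theta scan
0 6.31; 15 6.1; 30 5.8; 45 5.53; 60 5.36; 75 5.24; 90 5.31; 105 5.69; 120 6.21; 135 6.37; 150 6.43; 165 6.46; 180 6.45; 195 6.58; 210 6.6; 225 6.68; 240 6.83; 255 6.85; 270 6.76; 285 6.61; 300 6.51; 315 6.67; 330 6.66; 345 6.57; 
-7.0 [np.float64(6.17), np.float64(6.17), np.float64(6.16), np.float64(6.19), np.float64(6.33), np.float64(6.46), np.float64(6.6), np.float64(6.7), np.float64(6.72), np.float64(6.79), np.float64(6.96), np.float64(7.25), np.float64(7.49)]
-6.0 [np.float64(6.07), np.float64(6.0), np.float64(6.07), np.float64(6.21), np.float64(6.39), np.float64(6.54), np.float64(6.65), np.float64(6.7), np.float64(6.67), np.float64(6.81), np.float64(6.98), np.float64(7.3), np.float64(7.56)]
-5.0 [np.float64(5.95), np.float64(5.97), np.float64(6.12), np.float64(6.35), np.float64(6.53), np.float64(6.71), np.float64(6.75), np.float64(6.69), np.float64(6.66), np.float64(6.8), np.float64(6.97), np.float64(7.37), np.float64(7.66)]
-4.0 [np.float64(5.97), np.float64(6.08), np.float64(6.25), np.float64(6.51), np.float64(6.74), np.float64(6.82), np.float64(6.76), np.float64
[... 1065 characters left out ...]
oat64(6.26), np.float64(6.31), np.float64(6.44), np.float64(6.51), np.float64(6.42), np.float64(6.06), np.float64(5.8), np.float64(5.66), np.float64(5.62), np.float64(5.72), np.float64(6.2), np.float64(6.78), np.float64(7.22)]
2.0 [np.float64(6.35), np.float64(6.38), np.float64(6.45), np.float64(6.4), np.float64(6.33), np.float64(6.0), np.float64(5.65), np.float64(5.35), np.float64(5.34), np.float64(5.59), np.float64(6.14), np.float64(6.67), np.float64(7.14)]
3.0 [np.float64(6.41), np.float64(6.39), np.float64(6.39), np.float64(6.38), np.float64(6.27), np.float64(5.82), np.float64(5.41), np.float64(5.15), np.float64(5.3), np.float64(5.47), np.float64(5.74), np.float64(6.34), np.float64(7.1)]
```

```bash
cat > bfit2.py <<'E'
exec(open('bfit.py').read().split("fl=mask")[0])
def mask(poly,x0,x1,y0,y1):
    m=np.zeros(((y1-y0)*SS,(x1-x0)*SS),np.uint8)
    cv2.fillPoly(m,[np.round(((poly-[x0,y0]+.5)*SS-.5)*16).astype(np.int32)],1,shift=4)
    return m.reshape(y1-y0,SS,x1-x0,SS).mean((1,3))
I=im[B[2]:B[3],B[0]:B[1]]
sel=mask(proj('side',circ(c,ax,17.5))+q,*B)>.99
for r in range(I.shape[0]): print(r+B[2],' '.join(('%4d'%I[r,k] if sel[r,k] else '   .') for k in range(I.shape[1])))
yy,xx=np.mgrid[0:I.shape[0],0:I.shape[1]]
def ev(dh,dz,R=10):
    m=mask(proj('side',circ(c+dh*h+np.array([0,0,dz]),ax,R))+q,*B)
    A=np.c_[np.ones(sel.sum()),m[sel],m[sel]*(xx[sel]-8),m[sel]*(yy[sel]-11)]
    k=np.linalg.lstsq(A,I[sel],rcond=None)[0]; r=I[sel]-A@k; return np.sqrt(np.mean(r**2)),k
for d in range(0,360,15):
    a=np.radians(d); e,k=ev(4*np.cos(a),4*np.sin(a)); print(d,round(e,2),np.round(k,1))
for dz in np.arange(-7,4,1.): print(dz,[float(round(ev(dh,dz)[0],2)) for dh in np.arange(-6,7,1.)])
E
python3 bfit2.py
```

```text
236    .    .    .    .    .    .    .    .    .    .    .    .    .    .
237    .    .    .    .    .    .    .    .    .    .    .    .    .    .
238    .    .    .    .    .    .    .    .    .    .    .    .    .    .
239    .    .    .    .    .    .    .    .    .    .    .    .    .    .
240    .    .    .    .    .    .    .    .    .    .    .    .    .    .
241    .    .    .    .    .    .    .    .    .    .   92    .    .    .
242    .    .    .    .    .    .    .    .    .   95   96  115    .    .
243    .    .    .    .    .    .    .    .   97   95   97  113    .    .
244    .    .    .    .    .    .    .    .   98   95   96  123    .    .
245    .    .    .    .    .    .    .   97   99  100   98    .    .    .
246    .    .    .    .    .    .    .  102  109  109  100    .    .    .
247    .    .    .    .    .    .  102  112  117  112  106    .    .    .
248    .    .    .    .    .    .  103  117  118  112    .    .    .    .
249    .    .    .    .    .    .  108  116  116  109    .    .    .    .
250    .    .    .    .    .  101  105  111  111    .    .    . 
[... 1470 characters left out ...]
, 6.29, 6.33, 6.4, 6.36, 6.58, 6.82]
-4.0 [5.65, 5.65, 5.76, 6.03, 6.17, 6.29, 6.31, 6.26, 6.24, 6.31, 6.28, 6.43, 6.73]
-3.0 [5.86, 5.86, 5.97, 6.21, 6.39, 6.34, 6.25, 6.14, 6.08, 6.14, 6.14, 6.37, 6.68]
-2.0 [6.04, 6.06, 6.25, 6.39, 6.41, 6.3, 6.13, 5.98, 5.82, 5.97, 6.09, 6.32, 6.66]
-1.0 [6.28, 6.34, 6.42, 6.42, 6.37, 6.23, 5.93, 5.72, 5.67, 5.88, 6.04, 6.28, 6.65]
0.0 [6.45, 6.39, 6.42, 6.35, 6.28, 6.02, 5.73, 5.57, 5.64, 5.72, 5.9, 6.34, 6.72]
1.0 [6.57, 6.46, 6.43, 6.33, 6.15, 5.87, 5.71, 5.62, 5.48, 5.59, 6.0, 6.48, 6.78]
2.0 [6.68, 6.55, 6.48, 6.29, 6.09, 5.88, 5.66, 5.39, 5.37, 5.68, 6.14, 6.48, 6.73]
3.0 [6.75, 6.62, 6.44, 6.23, 6.07, 5.79, 5.48, 5.31, 5.48, 5.74, 6.05, 6.42, 6.7]
```

```bash
sed -e "s/^for r in range(I.shape\[0\]).*$/sel[:,11]=False/" bfit2.py > bfit3.py; cat >> bfit3.py <<'E'
m=mask(proj('side',circ(c,ax,10))+q,*B)
D=np.clip(I-98,0,25)*sel; print('centroid',(D*(xx+B[0])).sum()/D.sum(),(D*(yy+B[2])).sum()/D.sum())
for d in(240,270,300,330): 
    a=np.radians(d);print(d,proj('side',c+4*np.cos(a)*h+np.array([0,0,4*np.sin(a)]))+q)
print(proj('side',c)+q)
E
python3 bfit3.py
```

```text
0 3.5 [100.1  12.6  -2.8   3.9]
15 3.74 [100.8  11.8  -2.1   4.2]
30 4.07 [101.7  10.3  -0.9   4.4]
45 4.16 [102.1   9.6   0.2   4.7]
60 4.21 [102.3   9.4   0.9   4.9]
75 4.11 [102.1   9.7   1.6   5.2]
90 4.03 [101.7  10.3   2.2   5.5]
105 4.17 [101.   10.7   3.4   5.6]
120 4.56 [100.5  10.6   4.7   5.2]
135 4.65 [99.9 10.9  5.3  4.9]
150 4.75 [99.2 11.4  5.6  4.4]
165 4.64 [98.4 12.6  5.9  3.5]
180 4.48 [97.7 13.8  5.7  2.7]
195 4.42 [97.4 14.3  4.9  1.6]
210 4.11 [96.9 15.3  3.7  0.5]
225 4.05 [96.9 15.4  2.  -0.4]
240 4.08 [96.9 15.4  0.8 -0.9]
255 4.06 [96.8 15.5 -0.9 -1.1]
270 4.04 [96.8 15.4 -2.7 -1. ]
285 3.98 [97.1 15.  -4.1 -0.6]
300 4.1 [97.9 13.6 -4.5  0.2]
315 4.16 [98.8 12.3 -4.1  1.2]
330 3.87 [99.2 12.2 -3.8  2.3]
345 3.75 [99.5 12.5 -3.6  2.9]
-7.0 [3.9, 3.67, 3.36, 3.27, 3.44, 3.66, 3.85, 4.16, 4.46, 4.83, 4.96, 5.12, 5.29]
-6.0 [3.68, 3.06, 2.79, 3.14, 3.47, 3.54, 3.75, 4.12, 4.47, 4.81, 4.8, 4.95, 5.24]
-5.0 [3.28, 2.84, 2.87, 3.46, 3.54, 3.75, 3.99, 4.16, 4.38, 4.67, 4.58, 4.8, 5.1]
-4.0 [3.43, 3.23, 3.24, 3.67, 3.84, 3.99, 4.04, 4.01, 4.2, 4.52, 4.34, 4.37, 4.81]
-3.0 [3.74, 3.48, 3.47, 3.9, 4.2, 3.97, 3.82, 3.81, 3.97, 4.19, 3.99, 4.17, 4.63]
-2.0 [3.98, 3.77, 3.99, 4.23, 4.2, 3.92, 3.7, 3.64, 3.55, 3.92, 3.85, 4.01, 4.46]
-1.0 [4.42, 4.36, 4.38, 4.35, 4.21, 3.98, 3.47, 3.28, 3.48, 3.83, 3.75, 3.86, 4.36]
0.0 [4.75, 4.48, 4.48, 4.41, 4.28, 3.76, 3.27, 3.23, 3.57, 3.61, 3.5, 3.92, 4.55]
1.0 [4.97, 4.7, 4.65, 4.54, 4.23, 3.75, 3.6, 3.67, 3.5, 3.55, 3.81, 4.33, 4.78]
2.0 [5.25, 5.0, 4.91, 4.64, 4.38, 4.07, 3.81, 3.52, 3.58, 3.9, 4.26, 4.43, 4.83]
3.0 [5.44, 5.22, 5.0, 4.73, 4.55, 4.15, 3.79, 3.71, 4.02, 4.13, 4.22, 4.56, 5.01]
centroid 315.67175572519085 248.26335877862596
240 [[315.57703056 248.63340428]]
270 [[315.98468957 248.33689041]]
300 [[316.40618859 247.70005212]]
330 [[316.72967285 246.8928828 ]]
[[316.04103833 247.05884049]]
```

```bash
python3 - <<'E'
from plan import *
def isect(u,v,s,off=(.2,.5)):
    p,d=ray('side',(u-off[0],v-off[1])); t=(s-p@AX)/(d@AX); x=p+t*d; return np.round([x@H,x[2]],1)
for s in(-322.5,-321.5,-320.5):
    print(s,isect(315.67,248.26,s),isect(315.9,248.7,s),isect(316.04,247.06,s),'flange ctr')
E
```

```text
-322.5 [422.3  63.9] [423.6  61.5] [423.9  66.4] flange ctr
-321.5 [424.2  62. ] [425.4  59.7] [425.8  64.6] flange ctr
-320.5 [426.1  60.1] [427.3  57.8] [427.7  62.7] flange ctr
```

```bash
python3 -m handwheel '[[0,0,0,0,0,0.003,0.15],[0,0,0,0.001,-0.005,0.002,0.15],[0,0,0,0.001,-0.005,-0.002,0.15],[0,0,0,0.001,-0.005,-0.003,0.15]]' 45; python3 - <<'E'
from plan import *
hs()
E

```

```text
clock: 9.0
eef_pos: [523.6, -234.9, 55.2]
eef_rot: [-0.059, 1.567, -1.302]
wrist_force: [-1.3, -0.4, -0.6]
finger_gap: 17.6
t 9.0 pos [ 523.65 -234.93   55.22] ty 18.78 tx [ 0.001  -0.0038 -1.    ] F [-1.3  -0.39 -0.57] M [-0.22  0.14  0.09] gap 17.6 j [-0.484  0.526  1.599 -0.003  1.014 -0.81 ]
gauge h 420.05 s -391.05 z 66.22  Fh -1.36 Fs 0.05 Fz -0.57
```

```bash
python3 - <<'E'
from plan import *
goh(420,-389.3,66.4)
E
python3 -m handwheel '[[0,0.001,-0.001,-0.001,0,-0.003,0.15],[0,0.001,-0.001,-0.001,0,-0.006,0.15],[0,0.001,-0.001,-0.001,0,-0.006,0.15]]' 45; python3 - <<'E'
from plan import *
hs()
E
```

```text
rot [-0.0001  0.0012  0.0001] shift [-0.0006 -0.0002 -0.006 ]
clock: 9.38
eef_pos: [523.0, -233.1, 55.5]
eef_rot: [-1.407, 1.567, -2.65]
wrist_force: [-0.3, -0.3, -1.2]
finger_gap: 17.2
t 9.38 pos [ 522.98 -233.12   55.46] ty 18.78 tx [-0.0032 -0.0017 -1.    ] F [-0.29 -0.32 -1.18] M [-0.18  0.22  0.09] gap 17.24 j [-0.482  0.526  1.599 -0.003  1.019 -0.808]
gauge h 420.04 s -389.17 z 66.46  Fh -0.37 Fs -0.21 Fz -1.18
```

```bash
python3 -m handwheel '[[0,0,0,0,0,-0.006,0.15],[0,0,0,0,0,-0.012,0.15],[0,0,0,0,0,-0.018,0.15]]' 45; python3 - <<'E'
from plan import *
hs(); goh(420,-377,66.4)
E
```

```text
clock: 9.75
eef_pos: [521.2, -227.9, 55.4]
eef_rot: [-1.39, 1.567, -2.633]
wrist_force: [-1.2, -1.4, -1.6]
finger_gap: 18.1
t 9.75 pos [ 521.19 -227.92   55.45] ty 18.79 tx [-0.0032 -0.0018 -1.    ] F [-1.22 -1.4  -1.58] M [-0.31  0.25  0.1 ] gap 18.08 j [-0.475  0.518  1.61  -0.004  1.015 -0.801]
gauge h 420.02 s -383.66 z 66.45  Fh -1.60 Fs -0.94 Fz -1.58
rot [-0.      0.0002  0.0011] shift [ 0.0001  0.0001 -0.0222]
```

```bash
python3 -m handwheel '[[0,0,0.001,0,-0.0005,-0.007,0.15],[0,0,0.001,0,-0.0005,-0.014,0.15],[0,0,0.001,0,-0.0005,-0.021,0.15],[0,0,0.001,0,-0.0005,-0.027,0.15]]' 45; python3 - <<'E'
from plan import *
hs()
E
```

```text
clock: 10.25
eef_pos: [518.4, -220.2, 55.5]
eef_rot: [-0.624, 1.57, -1.867]
wrist_force: [-1.1, -0.9, -2.5]
finger_gap: 17.5
t 10.25 pos [ 518.39 -220.15   55.47] ty 18.79 tx [-2.e-04 -8.e-04 -1.e+00] F [-1.1  -0.93 -2.46] M [-0.28  0.15  0.03] gap 17.47 j [-4.660e-01  5.070e-01  1.629e+00 -1.000e-03  1.006e+00 -7.940e-01]
gauge h 419.84 s -375.41 z 66.47  Fh -1.34 Fs -0.53 Fz -2.46
```

```bash
python3 -m handwheel '[[0,0,0,0,-0.0005,-0.007,0.15],[0,0,0,0,-0.0005,-0.014,0.15],[0,0,0,0,-0.0005,-0.021,0.15],[0,0,0,0,-0.0005,-0.025,0.15]]' 45; python3 - <<'E'
from plan import *
hs()
E
```

```text
clock: 10.75
eef_pos: [515.8, -213.0, 55.5]
eef_rot: [-0.548, 1.57, -1.791]
wrist_force: [-0.6, -1.0, -2.9]
finger_gap: 17.9
t 10.75 pos [ 515.84 -212.95   55.49] ty 18.79 tx [-2.e-04 -8.e-04 -1.e+00] F [-0.57 -0.99 -2.87] M [-0.17  0.14  0.01] gap 17.91 j [-4.570e-01  4.970e-01  1.644e+00 -1.000e-03  1.000e+00 -7.840e-01]
gauge h 419.74 s -367.77 z 66.49  Fh -0.86 Fs -0.75 Fz -2.87
```

```bash
python3 -m handwheel '[[0,0,0,0,0,-0.003,0.15],[0,0,0,0,0,-0.006,0.15]]' 45; python3 - <<'E'
from plan import *
hs()
E
```

```text
clock: 11.0
eef_pos: [515.2, -211.2, 55.5]
eef_rot: [-0.577, 1.57, -1.819]
wrist_force: [-0.1, -0.6, -2.2]
finger_gap: 17.7
t 11.0 pos [ 515.23 -211.22   55.46] ty 18.79 tx [-2.e-04 -8.e-04 -1.e+00] F [-0.07 -0.62 -2.22] M [-0.14  0.11 -0.02] gap 17.7 j [-4.540e-01  4.950e-01  1.648e+00 -1.000e-03  9.990e-01 -7.820e-01]
gauge h 419.72 s -365.93 z 66.46  Fh -0.26 Fs -0.57 Fz -2.22
```

```bash
python3 -m handwheel '[[0,0,0,0,0,-0.003,0.15],[0,0,0,0,0,-0.006,0.15]]' 45; python3 - <<'E'
from plan import *
hs()
E
```

```text
clock: 11.25
eef_pos: [514.6, -209.5, 55.5]
eef_rot: [-0.553, 1.57, -1.796]
wrist_force: [0.4, -0.9, -2.0]
finger_gap: 17.6
t 11.25 pos [ 514.64 -209.46   55.47] ty 18.79 tx [-2.e-04 -8.e-04 -1.e+00] F [ 0.38 -0.91 -2.01] M [-0.22  0.12  0.08] gap 17.61 j [-4.520e-01  4.920e-01  1.651e+00 -1.000e-03  9.980e-01 -7.800e-01]
gauge h 419.73 s -364.08 z 66.47  Fh 0.07 Fs -0.99 Fz -2.01
```

```bash
python3 -m handwheel '[[0,0,0,0,0,-0.003,0.15],[0,0,0,0,0,-0.004,0.15]]' 45; python3 - <<'E'
from plan import *
hs()
E
```

```text
clock: 11.5
eef_pos: [514.4, -208.9, 55.6]
eef_rot: [-0.033, 1.569, -1.276]
wrist_force: [1.5, -6.3, -3.3]
finger_gap: 17.5
t 11.5 pos [ 514.45 -208.86   55.59] ty 18.79 tx [ 6.0e-04 -1.9e-03 -1.0e+00] F [ 1.47 -6.32 -3.28] M [-1.24 -0.21  0.  ] gap 17.47 j [-0.451  0.491  1.653 -0.002  0.996 -0.778]
gauge h 419.74 s -363.43 z 66.59  Fh -0.64 Fs -6.46 Fz -3.28
```

```bash
python3 -m handwheel '[[0,0,0,0,0,-0.003,0.15],[0,0,0,0,0,-0.003,0.15],[0,0,0,0,0,-0.003,0.15]]' 45; python3 - <<'E'
from plan import *
hs()
cv2.imwrite("pics/side6.png",camera('side')[:,:,::-1])
crop('pics/side6.png','pics/s6.png',290,350,225,275,12)
E
```

```text
clock: 11.88
eef_pos: [514.4, -208.9, 55.7]
eef_rot: [0.117, 1.567, -1.126]
wrist_force: [2.0, -8.0, -4.8]
finger_gap: 17.2
t 11.88 pos [ 514.42 -208.87   55.71] ty 18.78 tx [ 0.0016 -0.0034 -1.    ] F [ 1.98 -7.99 -4.77] M [-1.46 -0.25  0.07] gap 17.24 j [-0.451  0.49   1.655 -0.003  0.994 -0.777]
gauge h 419.70 s -363.41 z 66.71  Fh -0.70 Fs -8.20 Fz -4.77
```

View pics/s6.png

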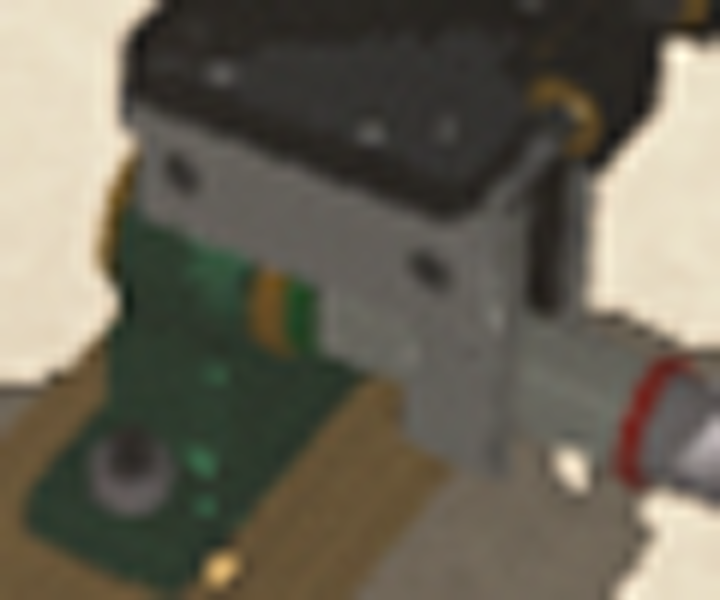

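```bash
python3 -m handwheel '[[0,0.001,0,0,0,0.005,0.15],[0,0.001,0,0,0,0.02,0.15],[0,0.001,0,0,0,0.045,0.15],[0,0.001,0,0,0,0.07,0.15]]' 45; python3 - <<'E'
from plan import *
hs(); goh(419.8,-400,66.5)
E
```

```text
clock: 12.42
eef_pos: [521.4, -229.3, 55.8]
eef_rot: [0.708, 1.57, -0.535]
wrist_force: [-0.6, 0.1, -2.6]
finger_gap: 17.5
t 12.43 pos [ 521.42 -229.26   55.78] ty 18.78 tx [ 7.e-04 -4.e-04 -1.e+00] F [-0.56  0.12 -2.57] M [-0.05  0.11  0.05] gap 17.5 j [-0.479  0.518  1.61  -0.     1.013 -0.806]
gauge h 419.76 s -385.00 z 66.78  Fh -0.49 Fs 0.30 Fz -2.57
rot [-0.0001  0.0002 -0.0002] shift [0.001  0.0001 0.05  ]
```

```bash
python3 -m handwheel '[[0,0,0,0,0,0.04,0.15],[0,0,0,0,0,0.09,0.15],[0,0,0,0,0,0.1,0.15],[0,0,0,-0.05,0,0.1,0.15],[0,0,0,-0.25,0,0.1,0.15],[0,0,0,-0.25,0,0.1,0.15]]' 45; python3 - <<'E'
from plan import *
hs(); goh(419.8,-205,66.6+66)
E
```

```text
clock: 13.18
eef_pos: [532.9, -258.3, 136.5]
eef_rot: [0.737, 1.561, -0.505]
wrist_force: [-0.4, 0.4, -3.6]
finger_gap: 17.6
t 13.18 pos [ 532.91 -258.3   136.45] ty 18.8 tx [ 0.0083 -0.0046 -1.    ] F [-0.35  0.41 -3.63] M [-0.08  0.03 -0.01] gap 17.59 j [-0.513  0.458  1.49   0.     1.185 -0.841]
gauge h 421.22 s -416.13 z 147.45  Fh -0.20 Fs 0.50 Fz -3.63
rot [ 0.      0.0022 -0.002 ] shift [ 0.0446 -0.0051 -0.7044]
```

```bash
python3 -m handwheel '[[0,0.001,-0.001,0.02,-0.005,-0.704,0.15],[0,0.001,-0.001,0.03,-0.005,-0.704,0.15],[0,0.001,-0.001,0.03,-0.005,-0.704,0.15],[0,0.001,-0.001,0.044,-0.005,-0.704,0.15],[0,0.001,-0.001,0.044,-0.005,-0.704,0.15]]' 45; python3 - <<'E'
from plan import *
hs(); goh(419.8,-205,66.6)
E
```

```text
clock: 13.8
eef_pos: [463.0, -57.6, 121.8]
eef_rot: [0.683, 1.566, -0.557]
wrist_force: [-0.1, 0.2, -2.3]
finger_gap: 17.6
t 13.8 pos [462.96 -57.63 121.83] ty 18.94 tx [ 0.004  -0.0025 -1.    ] F [-0.05  0.25 -2.32] M [-0.05  0.06 -0.04] gap 17.55 j [-0.201  0.217  1.856 -0.002  1.065 -0.531]
gauge h 419.68 s -203.66 z 132.82  Fh 0.03 Fs 0.25 Fz -2.32
rot [ 0.0008  0.0012 -0.0009] shift [ 0.2208 -0.0004  0.0035]
```

```bash
python3 -m handwheel '[[0.001,0.001,-0.001,0.12,0,0.0035,0.15],[0.001,0.001,-0.001,0.22,0,0.0035,0.15],[0.001,0.001,-0.001,0.22,0,0.0035,0.15],[0.001,0.001,-0.001,0.22,0,0.0035,0.15],[0.001,0.001,-0.001,0.22,0,0.0035,0.15]]' 45; python3 - <<'E'
from plan import *
hs(); goh(419.8,-228.5,66.6)
E
```

```text
clock: 14.42
eef_pos: [464.3, -59.1, 57.1]
eef_rot: [0.784, 1.569, -0.459]
wrist_force: [-0.4, 0.4, -1.7]
finger_gap: 17.3
t 14.43 pos [464.3  -59.14  57.05] ty 18.75 tx [ 0.002 -0.001 -1.   ] F [-0.44  0.45 -1.75] M [-0.03  0.05  0.03] gap 17.31 j [-2.050e-01  3.240e-01  1.898e+00 -1.000e-03  9.180e-01 -5.310e-01]
gauge h 420.47 s -205.55 z 68.05  Fh -0.28 Fs 0.56 Fz -1.75
rot [-0.0003  0.0005 -0.0005] shift [ 0.005  -0.0023  0.0764]
```

```bash
python3 -m handwheel '[[0,0,0,0.004,-0.002,0.04,0.15],[0,0,0,0.004,-0.002,0.076,0.15],[0,0,0,0.004,-0.002,0.076,0.15],[0,0,0,0.004,-0.002,0.076,0.15]]' 45; python3 - <<'E'
from plan import *
hs(); goh(419.8,-231.6,66.6)
cv2.imwrite("pics/side7.png",camera('side')[:,:,::-1]);cv2.imwrite("pics/top7.png",camera('top')[:,:,::-1])
crop('pics/side7.png','pics/s7.png',260,350,190,275,7);crop('pics/top7.png','pics/t7.png',280,370,195,265,7)
E
```

```text
clock: 14.92
eef_pos: [470.9, -81.0, 55.8]
eef_rot: [0.793, 1.569, -0.451]
wrist_force: [0.6, 0.3, -2.0]
finger_gap: 18.0
t 14.93 pos [470.93 -80.96  55.79] ty 18.73 tx [ 1.7e-03 -8.0e-04 -1.0e+00] F [ 0.56  0.34 -2.02] M [-0.06  0.02  0.01] gap 18.02 j [-0.247  0.344  1.872 -0.     0.923 -0.573]
gauge h 419.73 s -228.34 z 66.79  Fh 0.64 Fs 0.14 Fz -2.02
rot [-0.0004  0.0004 -0.0004] shift [0.0007 0.0002 0.0108]
```

View pics/s7.png

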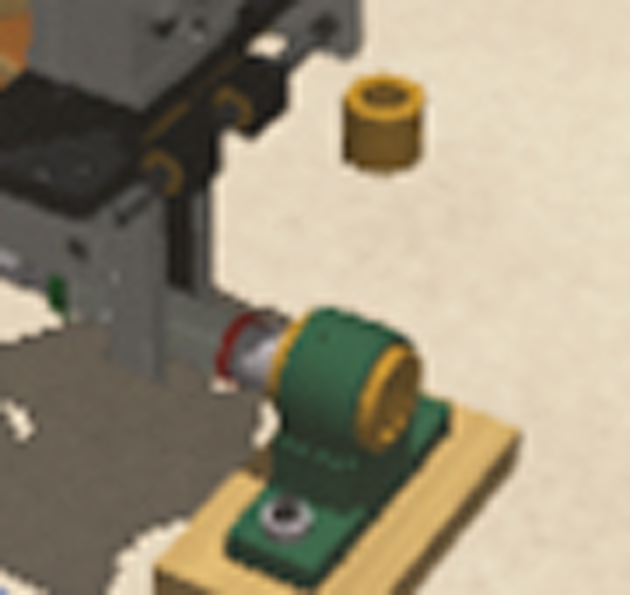

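View pics/t7.png

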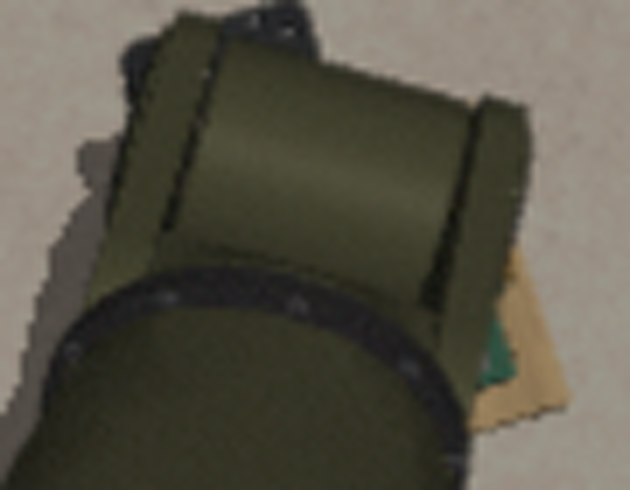

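```bash
python3 -m handwheel '[[0,0,0,0.0005,0,0.006,0.15],[0,0,0,0.0005,0,0.0105,0.15],[0,0,0,0.0005,0,0.0105,0.15]]' 45; python3 - <<'E'
from plan import *
hs()
E
```

```text
clock: 15.4
eef_pos: [472.0, -83.8, 55.7]
eef_rot: [0.8, 1.569, -0.444]
wrist_force: [0.7, -0.3, -2.1]
finger_gap: 17.8
t 15.4 pos [471.97 -83.77  55.68] ty 18.75 tx [ 1.8e-03 -8.0e-04 -1.0e+00] F [ 0.73 -0.32 -2.14] M [-0.05  0.04  0.01] gap 17.84 j [-0.252  0.347  1.868 -0.     0.924 -0.579]
gauge h 419.81 s -231.33 z 66.68  Fh 0.59 Fs -0.54 Fz -2.14
```

```bash
python3 -m handwheel '[[0,0,0,0,0,0.002,0.15],[0,0,0,0,0,0.003,0.15],[0,0,0,0,0,0.003,0.15]]' 45; python3 - <<'E'
from plan import *
hs()
E
```

```text
clock: 15.78
eef_pos: [472.0, -84.1, 55.6]
eef_rot: [1.341, 1.57, 0.098]
wrist_force: [-2.0, 6.0, -1.0]
finger_gap: 17.6
t 15.78 pos [471.97 -84.05  55.58] ty 18.76 tx [ 9.e-04  1.e-04 -1.e+00] F [-1.98  6.02 -0.98] M [0.91 0.29 0.07] gap 17.62 j [-0.253  0.348  1.868  0.     0.925 -0.581]
gauge h 419.72 s -231.61 z 66.58  Fh 0.07 Fs 6.33 Fz -0.98
```

```bash
python3 -m handwheel '[[0,0,0,0,0,0.003,0.15],[0,0,0,0,0,0.0038,0.15],[0,0,0,0,0,0.0038,0.15],[0,0,0,0,0,0.0038,0.15]]' 45; python3 - <<'E'
from plan import *
hs()
E
```

```text
clock: 16.27
eef_pos: [471.9, -84.2, 55.5]
eef_rot: [2.919, 1.569, 1.675]
wrist_force: [-2.5, 9.7, 1.5]
finger_gap: 17.7
t 16.27 pos [471.93 -84.17  55.52] ty 18.77 tx [-2.0e-04  1.7e-03 -1.0e+00] F [-2.47  9.71  1.47] M [1.57 0.48 0.11] gap 17.68 j [-0.254  0.349  1.867  0.002  0.927 -0.583]
gauge h 419.65 s -231.73 z 66.52  Fh 0.79 Fs 9.99 Fz 1.47
```

```bash
python3 -m handwheel '[[0,0,0,0,0,0.0036,0.15],[0,0,0,0,0,0.0036,0.15],[0,0,0,0,0,0.0036,0.15],[0,0,0,0,0,0.0036,0.15],[0,0,0,0,0,0.0036,0.15],[0,0,0,0,0,0.0036,0.15]]' 45; python3 - <<'E'
from plan import *
hs()
E
```

```text
clock: 17.02
eef_pos: [471.9, -84.1, 55.5]
eef_rot: [-3.119, 1.567, 1.921]
wrist_force: [-3.8, 9.4, 2.2]
finger_gap: 17.5
t 17.02 pos [471.92 -84.12  55.5 ] ty 18.79 tx [-0.0012  0.0033 -1.    ] F [-3.84  9.38  2.15] M [1.56 0.47 0.03] gap 17.55 j [-0.254  0.35   1.866  0.004  0.928 -0.585]
gauge h 419.66 s -231.71 z 66.50  Fh -0.61 Fs 10.12 Fz 2.15
```

```bash
python3 -m handwheel '[[0,0,0,0,0,0.0036,0.15],[0,0,0,0,0,0.0036,0.15],[0,0,0,0,0,0.0036,0.15],[0,0,0,0,0,0.0036,0.15],[0,0,0,0,0,0.0036,0.15],[0,0,0,0,0,0.0036,0.15],[0,0,0,0,0,0.0036,0.15],[0,0,0,0,0,0.0036,0.15],[0,0,0,0,0,0.0036,0.15],[0,0,0,0,0,0.0036,0.15],[0,0,0,0,0,0.0036,0.15],[0,0,0,0,0,0.0036,0.15]]' 45; python3 - <<'E'
from plan import *
hs()
E
```

```text
clock: 18.52
eef_pos: [471.9, -84.1, 55.5]
eef_rot: [-3.04, 1.565, 2.001]
wrist_force: [-4.2, 10.8, 2.8]
finger_gap: 17.1
t 18.52 pos [471.9  -84.09  55.52] ty 18.81 tx [-0.0023  0.005  -1.    ] F [-4.16 10.84  2.79] M [1.56 0.58 0.07] gap 17.14 j [-0.255  0.35   1.865  0.005  0.93  -0.587]
gauge h 419.65 s -231.69 z 66.52  Fh -0.44 Fs 11.61 Fz 2.79
```

```bash
python3 -m handwheel '[[0,0,0,0,0,-0.004,0.15],[0,0,0,0,0,-0.007,0.15],[0,0,0,0,0,-0.007,0.15]]' 45; python3 - <<'E'
from plan import *
hs(); goh(419.75,-231.5,66.6)
E
```

```text
clock: 18.9
eef_pos: [471.3, -82.2, 55.5]
eef_rot: [-3.046, 1.566, 1.994]
wrist_force: [0.2, -0.1, -1.5]
finger_gap: 17.4
t 18.9 pos [471.26 -82.22  55.55] ty 18.81 tx [-0.0022  0.0048 -1.    ] F [ 0.15 -0.07 -1.52] M [-0.09  0.01 -0.07] gap 17.43 j [-0.252  0.348  1.868  0.005  0.929 -0.583]
gauge h 419.65 s -229.71 z 66.55  Fh 0.12 Fs -0.11 Fz -1.52
rot [ 0.0001 -0.0017  0.0002] shift [-0.0002  0.0003  0.0062]
```

```bash
python3 -m handwheel '[[0,-0.0017,0,0,0,0,0.15],[0,-0.0017,0,0,0,0.004,0.15],[0,-0.0017,0,0,0,0.0065,0.15],[0,-0.0017,0,0,0,0.0085,0.15],[0,-0.0017,0,0,0,0.0098,0.15],[0,-0.0017,0,0,0,0.0098,0.15]]' 45; python3 - <<'E'
from plan import *
hs()
E
```

```text
clock: 19.65
eef_pos: [471.8, -84.2, 55.4]
eef_rot: [-2.554, 1.569, 2.487]
wrist_force: [-2.6, 7.9, 1.1]
finger_gap: 18.0
t 19.65 pos [471.79 -84.16  55.39] ty 18.81 tx [-0.0016  0.0012 -1.    ] F [-2.57  7.94  1.13] M [1.41 0.44 0.05] gap 17.98 j [-2.530e-01  3.500e-01  1.866e+00  1.000e-03  9.280e-01 -5.820e-01]
gauge h 419.54 s -231.68 z 66.39  Fh 0.12 Fs 8.34 Fz 1.13
```

```bash
python3 -m handwheel '[[0,0,0,0,0.0005,0.0038,0.15],[0,0,0,0,0.0005,0.0038,0.15],[0,0,0,0,0.0005,0.0038,0.15],[0,0,0,0,0.0005,0.0038,0.15],[0,0,0,0,0.0005,0.0038,0.15],[0,0,0,0,0.0005,0.0038,0.15],[0,0,0,0,0.0005,0.0038,0.15],[0,0,0,0,0.0005,0.0038,0.15],[0,0,0,0,0.0005,0.0038,0.15],[0,0,0,0,0.0005,0.0038,0.15],[0,0,0,0,0.0005,0.0038,0.15],[0,0,0,0,0.0005,0.0038,0.15]]' 45; python3 - <<'E'
from plan import *
hs()
E
```

```text
clock: 21.15
eef_pos: [471.8, -84.2, 55.3]
eef_rot: [-2.68, 1.567, 2.361]
wrist_force: [-4.6, 10.5, 2.0]
finger_gap: 17.6
t 21.15 pos [471.81 -84.17  55.31] ty 18.82 tx [-0.003  0.003 -1.   ] F [-4.62 10.46  2.  ] M [1.61 0.65 0.03] gap 17.65 j [-0.254  0.351  1.865  0.003  0.93  -0.584]
gauge h 419.57 s -231.72 z 66.31  Fh -1.00 Fs 11.39 Fz 2.00
```

```bash
python3 -m handwheel '[[0,0,0,0,0,-0.03,0.15],[0,0,0,0,0,-0.1,0.15],[0,0,0,-0.05,0,-0.12,0.15],[0,0,0,-0.25,0,-0.12,0.15],[0,0,0,-0.25,0,-0.12,0.15]]' 45; python3 - <<'E'
from plan import *
hs(); go([561.3,147.9,120],Rdown(np.radians(-18.9)))
E
```

```text
clock: 21.78
eef_pos: [462.6, -50.8, 135.1]
eef_rot: [1.484, 1.566, 0.241]
wrist_force: [0.2, 0.4, -2.7]
finger_gap: 17.8
t 21.77 pos [462.61 -50.81 135.08] ty 18.83 tx [ 0.0051  0.0013 -1.    ] F [ 0.2   0.36 -2.72] M [-0.03  0.05  0.03] gap 17.78 j [-0.189  0.196  1.846  0.002  1.095 -0.519]
gauge h 421.52 s -197.13 z 146.08  Fh 0.31 Fs 0.28 Fz -2.72
rot [ 0.2096 -0.0004 -0.0017] shift [ 0.0528  0.5249 -0.5207]
```

```bash
python3 -m handwheel '[[0.1,0,0,0,0.525,-0.521,0.15],[0.21,0,0,0,0.525,-0.521,0.15],[0.21,0,-0.002,0.02,0.525,-0.521,0.15],[0.21,0,-0.002,0.053,0.525,-0.521,0.15],[0.21,0,-0.002,0.053,0.525,-0.521,0.15],[0.21,0,-0.002,0.053,0.525,-0.521,0.15]]' 45; python3 - <<'E'
from plan import *
st(); go([561.3,147.9,70],Rdown(np.radians(-18.9)))
E
```

```text
clock: 22.52
eef_pos: [561.0, 147.5, 119.5]
eef_rot: [-1.626, 1.569, 2.757]
wrist_force: [-0.6, 0.5, -1.3]
finger_gap: 17.4
t 22.52 pos [560.95 147.45 119.53] ty -18.89 tx [-2.e-03  8.e-04 -1.e+00] F [-0.58  0.49 -1.31] M [-0.15  0.05  0.06] gap 17.44 j [1.930e-01 4.570e-01 1.533e+00 1.000e-03 1.153e+00 5.220e-01]
rot [ 0.0001 -0.      0.0007] shift [ 0.1651  0.001  -0.0018]
```

```bash
python3 -m handwheel '[[0,0,0.001,0.1,0.001,-0.002,0.15],[0,0,0.001,0.17,0.001,-0.002,0.15],[0,0,0.001,0.17,0.001,-0.002,0.15],[0,0,0.001,0.17,0.001,-0.002,0.15]]' 45; python3 - <<'E'
from plan import *
st(); go([561.3,147.9,44.5],Rdown(np.radians(-18.9)))
cv2.imwrite("pics/side8.png",camera('side')[:,:,::-1])
crop('pics/side8.png','pics/s8.png',235,295,150,220,9)
E
```

```text
clock: 23.02
eef_pos: [561.8, 147.4, 69.8]
eef_rot: [1.915, 1.568, 0.014]
wrist_force: [0.7, 0.0, -2.8]
finger_gap: 17.3
t 23.02 pos [561.82 147.39  69.82] ty -18.91 tx [ 0.0025  0.     -1.    ] F [ 0.68  0.02 -2.8 ] M [-0.05  0.09  0.  ] gap 17.28 j [ 1.94e-01  5.19e-01  1.57e+00 -1.00e-03  1.05e+00  5.24e-01]
rot [-0.0001 -0.0003 -0.0008] shift [ 0.0844 -0.0024 -0.001 ]
```

View pics/s8.png

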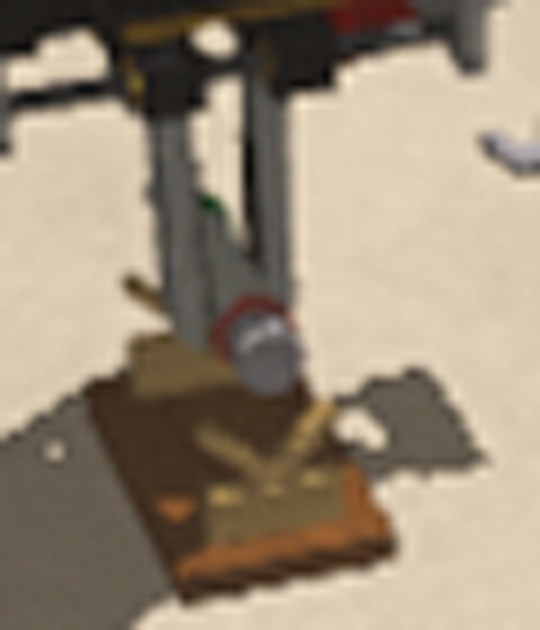

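```bash
python3 -m handwheel '[[0,0,-0.001,0.04,-0.002,-0.001,0.15],[0,0,-0.001,0.07,-0.002,-0.001,0.15],[0,0,-0.001,0.078,-0.002,-0.001,0.15],[0,0,-0.001,0.078,-0.002,-0.001,0.15]]' 45; python3 - <<'E'
from plan import *
st(); go([561.3,147.9,44.3],Rdown(np.radians(-18.9)))
E
```

```text
clock: 23.58
eef_pos: [561.5, 148.1, 46.3]
eef_rot: [-2.443, 1.57, 1.94]
wrist_force: [-0.2, 0.5, -2.1]
finger_gap: 17.5
t 23.57 pos [561.46 148.07  46.3 ] ty -18.9 tx [-4.0e-04  1.1e-03 -1.0e+00] F [-0.21  0.48 -2.06] M [-0.08  0.07 -0.01] gap 17.46 j [1.940e-01 5.530e-01 1.580e+00 1.000e-03 1.009e+00 5.230e-01]
rot [-0.     -0.0003  0.0002] shift [ 0.0067 -0.0003  0.0007]
```

```bash
python3 -m handwheel '[[0,0,0,0.003,-0.0003,0.0005,0.15],[0,0,0,0.006,-0.0003,0.0005,0.15],[0,0,0,0.006,-0.0003,0.0005,0.15]]' 45; python3 - <<'E'
from plan import *
st(); go([561.3,147.9,44.05],Rdown(np.radians(-18.9)))
E
```

```text
clock: 23.95
eef_pos: [561.3, 148.0, 44.5]
eef_rot: [-2.453, 1.57, 1.929]
wrist_force: [0.2, 0.2, -1.2]
finger_gap: 17.3
t 23.95 pos [561.31 147.99  44.54] ty -18.9 tx [-4.0e-04  1.1e-03 -1.0e+00] F [ 0.2   0.17 -1.18] M [-0.12  0.08  0.01] gap 17.33 j [1.940e-01 5.550e-01 1.582e+00 1.000e-03 1.005e+00 5.230e-01]
rot [ 0.     -0.0003  0.0002] shift [0.0016 0.     0.0003]
```

```bash
python3 -m handwheel '[[0,0,0,0.0015,0,0,0.15],[0,0,0,0.0015,0,0,0.15]]' 10; python3 - <<'E'
from plan import *
st()
E
python3 -m handwheel '[[0,0,0,0,0,0,0.24],[0,0,0,0,0,0,0.3],[0,0,0,0,0,0,0.5],[0,0,0,0,0,0,0.7],[0,0,0,0,0,0,0.7],[0,0,0,0,0,0,0.7]]' 10; python3 - <<'E'
from plan import *
st()
cv2.imwrite("pics/side9.png",camera('side')[:,:,::-1])
crop('pics/side9.png','pics/s9.png',235,295,150,220,9)
E
```

```text
clock: 24.2
eef_pos: [561.4, 148.0, 44.3]
eef_rot: [-2.738, 1.57, 1.644]
wrist_force: [0.0, -0.5, 0.4]
finger_gap: 17.8
t 24.2 pos [561.43 147.97  44.29] ty -18.9 tx [-1.0e-04  1.1e-03 -1.0e+00] F [ 0.01 -0.46  0.36] M [-0.11  0.18 -0.01] gap 17.82 j [1.940e-01 5.560e-01 1.582e+00 1.000e-03 1.004e+00 5.230e-01]
clock: 24.95
eef_pos: [561.5, 148.0, 44.3]
eef_rot: [-2.783, 1.57, 1.6]
wrist_force: [-0.3, -0.2, -0.9]
finger_gap: 63.7
t 24.95 pos [561.47 147.98  44.31] ty -18.9 tx [-0.      0.0011 -1.    ] F [-0.3  -0.15 -0.88] M [-0.    0.1  -0.02] gap 63.68 j [1.940e-01 5.560e-01 1.582e+00 1.000e-03 1.004e+00 5.230e-01]
```

View pics/s9.png

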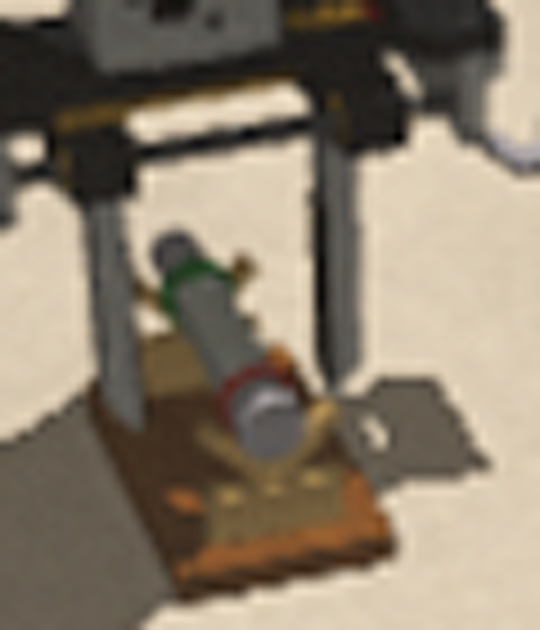

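Gauge is back in both V notches. I'll raise the gripper clear and check from above.

```bash
python3 -m handwheel '[[0,0,0,0,0,0,0.8],[0,0,0,-0.1,0,0,0.8],[0,0,0,-0.3,0,0,0.8],[0,0,0,-0.5,0,0,0.8],[0,0,0,-0.6,0,0,0.8],[0,0,0,-0.6,-0.4,-0.3,0.8],[0,0,0,-0.6,-0.7,-0.5,0.8],[0,0,0,-0.6,-0.7,-0.5,0.8],[0,0,0,-0.6,-0.7,-0.5,0.8],[0,0,0,-0.6,-0.7,-0.5,0.8]]' 10; python3 - <<'E'
from plan import *
for n in('side','top'): cv2.imwrite(f"pics/{n}10.png",camera(n)[:,:,::-1])
st()
a=cv2.imread('pics/top0.png').astype(int);b=cv2.imread('pics/top10.png').astype(int)
crop('pics/top10.png','pics/t10.png',195,275,175,240,9)
cv2.imwrite('pics/fin.png',np.vstack([cv2.imread('pics/top10.png')]))
E
```

```text
clock: 26.25
eef_pos: [409.2, 360.1, 224.7]
eef_rot: [-2.789, 1.569, 1.597]
wrist_force: [-0.3, -0.2, -0.0]
finger_gap: 75.0
t 26.35 pos [410.93 358.21 224.55] ty -18.8 tx [ 0.      0.0011 -1.    ] F [-0.84 -1.14  0.05] M [-0.09  0.01  0.03] gap 75.63 j [6.490e-01 2.800e-01 1.520e+00 1.000e-03 1.341e+00 9.770e-01]
```

View pics/t10.png

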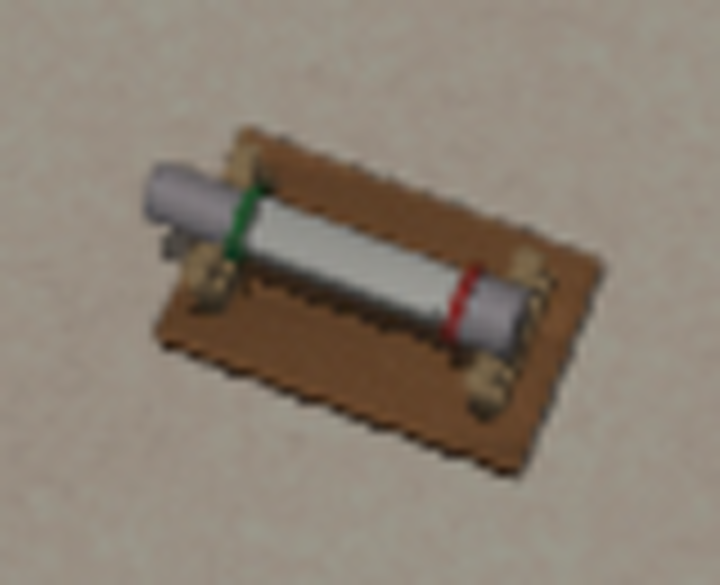

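View pics/side10.png

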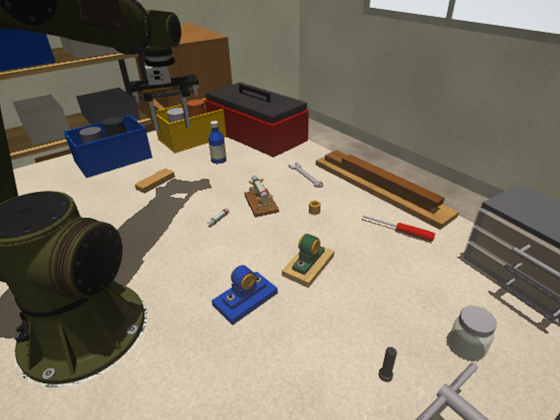

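View pics/top10.png

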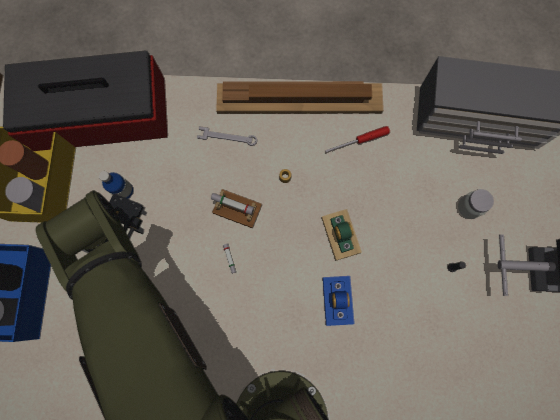

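```bash
python3 -m handwheel '[[0,0,0,0,0,0,0.8],[0,0,0,0,0,0,0.8],[0,0,0,0,0,0,0.8]]' 10; python3 - <<'E'
from cell import order
print(order.sign_off())
E
```

```text
clock: 26.72
eef_pos: [411.4, 357.6, 224.5]
eef_rot: [-2.867, 1.57, 1.516]
wrist_force: [0.7, -0.7, -0.2]
finger_gap: 75.1
the job is handed in; nothing more can be done
None
```

The bore check is done and handed in at 26.7 s; the sign-off gives no verdict.

- **Go end:** I used the larger gauge, from the stand. It went into the green block from the −y side. The first touch caught the bevel at about 8 N, so I moved it 1.5 mm sideways. It then slid in with under 2 N of axial resistance until the green collar met the flange, about 8 N. The collar seated 28.6 mm after that first touch. With the tip already about 1.4 mm in, that matches the 30 mm plug, and the side picture shows the collar against the brass. I then drew it fully out.
- **No-go end:** I pressed it on the bore's axis at the +y face, and it was refused within about 0.1 mm of where I expected the face. I held it for about 2.2 s at 10–11.6 N. I then backed off, levelled it and held again for about 1.5 s, with readings rising from 8.3 to 11.4 N. During the holds the tool leaned by up to 0.3°.
- **Force:** The highest axial push I read was 11.6 N, against the 25 N limit. I only had readings at the end of each move, so peaks in between were not recorded.
- **Put back:** The gauge lies in both V notches as it did at the start, go end to +y. The gripper is open and well clear, and by eye the last pictures show nothing else moved.
- **What disagreed:** My camera estimates of where the block stands differed by about 2–3 mm between fits, so I found the final alignment by feel.

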